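# Strip the filling pump: hang its screw cap to drip and box the nozzles

## Task

First turn the swivel hook until its open fork is squarely over the drip tray of its stand; then unscrew the filling pump's cap (anticlockwise, about two turns, regripping as needed), keep hold of it as it comes free so that it never drops to the bench, and hang it in the fork by the thin stem under its collar. Then slide open the cover of the parts box, put every nozzle that stands on the bench into the box, and slide the cover fully shut. Leave the spray bottle, the mould of buns and the scraper where they are.

Things in the scene. Friction and masses are not known exactly. Their poses are not given: they have to be found in the camera images.
- pump: Filling pump, fixed: steel drum 120 mm diameter, flat top at 100 mm, foot 150 mm. The threaded neck (43 mm over the thread) stands on it up to 173 mm. Origin on its axis at bench level. Right-handed two-start thread: a turn anticlockwise from above raises the cap 24 mm, with 2 mm of play up and down; its weight does not turn it back. It frees after about 1.8 turns (42 to 46 mm of climb).
- cap: Screw cap, 250 g. Heights over its origin (centre of the skirt's lower rim): skirt 62 mm diameter 0 to 78 mm, hollow below; stem 16 mm diameter 78 to 104; collar disc 48 mm diameter 104 to 108; black grip bar 108 to 138, 60 mm long (along x), 16 mm thick (y). At the start screwed home, origin 104 mm above the bench. Unscrewed, its skirt still surrounds the neck until the origin is above 175 mm.
- cap_bar (a point): Centre of the cap's grip bar, 123 mm above the cap's origin; x along the bar, y across its 16 mm thickness, z up.
- cap_collar (a point): Centre of the underside of the cap's collar, 104 mm above the cap's origin: the face that rests on the fork's prongs.
- stand: Fixed hook stand: base plate 200 by 120 mm, post 24 mm diameter at the origin (bench level, z up). On the base, 84 mm from the post towards the stand's -x, lies the centre of a low drip tray 110 by 110 mm, rim at 22 mm. The stem of the cap is put in from the fork's open end, collar over the prong tips, skirt under the prongs, and then let down.
- swivel (a joint): Angle of the swivel hook about the post, rad, positive anticlockwise seen from above, range -2.6 to 2.6; 0 when the fork's open end points along the stand's -x, over the drip tray. Friction (0.12 N m) keeps it where it is left.
- swivel_bar (a point): Centre of the black grip bar on top of the swivel hook, on the swivel axis, 222 mm above the bench: bar 46 mm long (along the point's x, which is in line with the fork; the fork points to the point's -x), 14 mm thick (y), from 204 to 240 mm high, on a hub 46 mm in diameter.
- hook_seat (a point): Where the centre of the collar's underside belongs when hung: 76 mm from the post axis, 200 mm above the bench, midway between the prongs, level with their tops. The fork opens to this point's -x: two level prongs 8 mm thick, 24 mm clear between, ending 112 mm from the post in tips 5 mm above the prong tops. A cross rod stops the stem when its axis is 70 mm from the post.
- partsbox: Fixed grey open-topped parts box, inside 190 by 190 mm, walls 6 mm, floor 6 mm, rim at 90 mm. Origin: centre of its underside. Two rails run on from it at rim height along its +x to 300 mm from the origin and carry the cover when open.
- box_floor (a point): Centre of the box's inner floor, axes as the box.
- cover (a joint): Slide of the flat cover (198 by 200 by 5 mm, top face at 96 mm) in m: 0 = fully shut over the box, 0.185 = fully open, moved along the box's +x. Friction about 2 N; it stays where it is left.
- cover_bar (a point): Centre of the black upright grip bar on the cover: 14 mm thick (along the box's x), 70 mm long (along the box's y), from 96 to 128 mm above the bench; the point is 112 mm above the bench. It is 50 mm from the box's centre towards the box's -x when shut and moves with the cover.
- nozzle1: Plain steel filling nozzle (all alike): round flange 56 mm diameter, 10 mm thick, with a straight tube 32 mm diameter above it; 75 mm high in all, 180 g. Stands on its flange on the bench. Origin: centre of the flange's underside; z along the tube. None when this one is absent.
- nozzle2: Plain steel filling nozzle (all alike): round flange 56 mm diameter, 10 mm thick, with a straight tube 32 mm diameter above it; 75 mm high in all, 180 g. Stands on its flange on the bench. Origin: centre of the flange's underside; z along the tube. None when this one is absent.
- nozzle3: Plain steel filling nozzle (all alike): round flange 56 mm diameter, 10 mm thick, with a straight tube 32 mm diameter above it; 75 mm high in all, 180 g. Stands on its flange on the bench. Origin: centre of the flange's underside; z along the tube. None when this one is absent.
- nozzle4: Plain steel filling nozzle (all alike): round flange 56 mm diameter, 10 mm thick, with a straight tube 32 mm diameter above it; 75 mm high in all, 180 g. Stands on its flange on the bench. Origin: centre of the flange's underside; z along the tube. None when this one is absent.
- spray: Bystander: white bottle, 72 mm diameter, 190 mm high, beyond the work. Origin: centre of its underside.
- mould: Bystander: dark steel mould plate 110 by 200 mm with twelve small dark buns, 32 mm high, beyond the pump. Origin: centre of its underside.
- scraper: Bystander: hand scraper with a white handle and a steel blade 110 by 80 mm, 220 mm long, 18 mm high, lying flat on the bench to the robot's left. Origin: underside, near the middle.
Not all that is in view belongs to the job. Leave any purple or yellow look-alike of the nozzle4 alone.

How it is judged:
By the outcome, as a careful person would: the job done as asked, in the order asked, and still so for the second after the job is handed in, with the robot touching nothing.
Of nozzle1, nozzle2, nozzle3, nozzle4 only 2 to 4 are there at a start; the rules pass over those that are not, and their reading is None.
At some moment in a run one of nozzle1, nozzle2, nozzle3, nozzle4 may be knocked a few centimetres aside while the robot is not near it.
It also fails if it takes over 210 s, if anything falls off the work surface, if the arm or the gripper's body presses on something with over 40 N, if the wrist force passes 120 N, or if a joint passes its speed limit or range.

## Robot

A 6-joint arm with a two-finger parallel gripper is mounted at the origin on the work surface. World frame = base frame: x ahead of the robot, y to its left, z up, the work surface at z = 0. Lengths are in m, angles in rad, forces in N, time in s.
With the tool pointing down it reaches from about 0.15 to 0.775 m from the base axis. Payload 6.1 kg.
Tool frame: the origin (TCP) lies midway between the tips of the shut fingers; the grasp point (between the pads) lies bot.pinch_z behind it (bot.pinch_z is the distance from the TCP to the grasp point, in m); z points along the fingers, y is the direction in which the jaws open and shut (so a half turn about z gives the same grasp; the last joint's range is limited). The gripper opens to 85 mm and grips with 20 to 120 N. Pads are 22 mm wide; open, the fingers measure 114 mm over their backs; the gripper's body (76 mm by 85 mm) begins 54 mm behind the grasp point. The pads swing forward as they close: fully open they stand 13 mm farther back than shut.
Start: joints at [-1.197, 0.126, -0.04, 1.405, 0, 1.571], TCP at [0.192, -0.489, 0.231] pointing down, gripper open.
Joint ranges: [-2.72, 2.72], [-0.95, 1.95], [-1.27, 1.35], [-1.78, 2.02], [-1.46, 1.47], [-3.14, 3.14]. Speed limits (rad/s): [2.39, 2.39, 3.01, 3.14, 3.14, 3.14].

## Interface

Orientations are given as a unit quaternion [w, x, y, z].
In Python, from rig import bot, imaging gives the robot as it stands.
- The arm moves only by the shell command python3 -m creep 'ROWS' [FORCE]. ROWS is a JSON object of lists of equal length, an entry for each row: "travel": the shift along the world's x, y, z in m, a list of three; "delta_rot": the turn, a rotation vector about the world's x, y, z in rad, a list of three; "grip": the closure, from -1 (fully open) to 1 (shut). In form: {"travel": [[dx, dy, dz], ...], "delta_rot": [[rx, ry, rz], ...], "grip": [grip, ...]}. A call has exactly 10 rows; each row shifts and turns the commanded pose from where the row before left it; what a row does not reach is not made up. A row lasts 1/8 s, in which the tool goes at most 62.5 mm and 10.7 degrees, less where a joint would pass 70% of its speed; a pose out of reach is approached as far as the arm can. A call is refused whole if a number of a shift passes 0.0625 or a number of a turn 0.188, either way. A call with a gripper value outside its range is refused whole. The fingers move at their own pace and stop on an object; FORCE is the grip in N (left out, the last holds). Time passes only in rows, so rows that do not move let the fingers close, or fill a call up. It gives the time, the measured TCP pose, the force and the opening at its end, in the units of the state.
- bot.get_obs(): the state, without advancing time (a new reading comes with each control period).
- imaging.get_image(name): name is "scene" or "side" or "wrist"; returns a dict with "pixels" (420x560x3 uint8, red, green, blue), "depth" (420x560 float32, m along the optical axis (not along the pixel's ray), 0 where there is no reading), "fovy" (degrees; the focal length in pixels is half the picture's height over the tangent of half this angle, whatever the lens; pixels are square), "cx", "cy" (the principal point, pixels), "R" (3x3) and "t" (3): a world point X has camera coordinates R X + t. Camera axes: x right, y down, z forward; pixel columns grow to the right and rows downward; lengths in m; the calibration is good to about 2 mm. A picture is of the moment at which its call begins.
- bot.job_done(): hands the job in, once; it reports no verdict.
The state is a dict: "clock": time; "joint_pos": joint angles; "dq": joint speeds; "joint_torque": joint torques, N m; "tool_pos": TCP position; "tool_rot": TCP orientation; "wrist_force": force on the tool from outside, world axes, zero at the start; "moment": the same for the moment, N m; "width": finger opening in m.
Only numpy, scipy, OpenCV 4.12 (cv2) and the standard library are available. Lean on these libraries where they do the work, as an engineer would, in place of code of your own. Each camera call takes 0.05 s, during which the arm holds its last target. There are 200 camera calls.

## Working session

There is one attempt and no reset: what is moved stays moved. The work goes in short steps, Python scripts to look and compute and a shell command to move; the robot and the scene stay as the last step left them, time stands still between calls to the robot, and variables do not carry over. Pictures are saved under pics/ and viewed, about 12 in all and at most 16, crops included, and the job is handed in when it is done.

```bash
ls; mkdir -p pics
cat > h.py <<'E'
from rig import bot, imaging
import numpy as np, cv2
def shot(name,fn=None):
    d=imaging.get_image(name); np.savez('/tmp/%s.npz'%name,**d)
    if fn: cv2.imwrite('pics/'+fn,d['pixels'][:,:,::-1])
    return d
def load(name): return dict(np.load('/tmp/%s.npz'%name))
def cloud(d):
    h,w=d['depth'].shape; f=h/2/np.tan(np.radians(d['fovy'])/2)
    v,u=np.mgrid[:h,:w]; z=d['depth']
    P=np.stack([(u-d['cx'])/f*z,(v-d['cy'])/f*z,z],-1)
    W=(P-d['t'])@d['R']; W[z==0]=np.nan
    return W
E
python3 - <<'E'
from h import *
o=bot.get_obs(); print(o, bot.pinch_z)
a=shot('scene','s1.png'); b=shot('side','d1.png')
for x in (a,b): print(x['fovy'],x['cx'],x['cy'],-x['R'].T@x['t'])
E
```

```text
pics
{'clock': 0.0, 'joint_pos': array([-1.19699468e+00,  1.26402240e-01, -4.06326833e-02,  1.40538851e+00,
       -5.21903959e-05,  1.57078147e+00]), 'dq': array([ 1.35858208e-03,  8.12389107e-04,  6.54113068e-04, -5.21346215e-05,
       -2.12839137e-03, -1.86340375e-04]), 'joint_torque': array([ 1.01846263e-04, -4.35911536e+01,  3.52924418e+01,  1.72827282e-02,
       -2.65336587e-05, -5.42672552e-06]), 'tool_pos': array([ 0.19154273, -0.48836868,  0.2305055 ]), 'tool_rot': array([-7.94539316e-04,  9.82583116e-01,  1.85821846e-01, -1.76805239e-04]), 'wrist_force': array([ 0.22159833, -0.29542607,  0.47303681]), 'moment': array([ 0.01829928, -0.01618905, -0.01723845]), 'width': 0.0849844132702328} 0.0187
45.50956932161896 279.6167245578004 214.65081601996906 [ 1.11080331 -0.58537356  1.08465564]
54.18986909478386 273.4849723338366 210.61465142826663 [0.04420184 0.76812502 0.89288846]
```

View pics/s1.png

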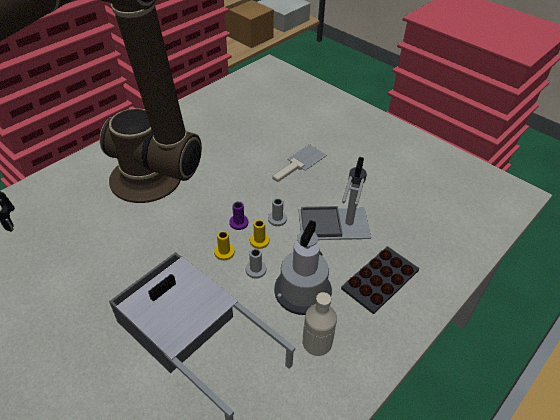

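View pics/d1.png

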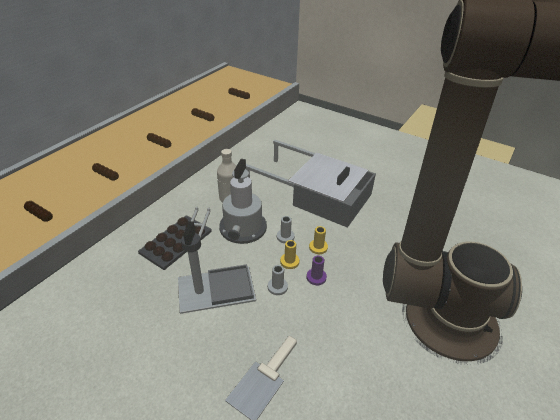

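Grey steel nozzles are at scene (278,210) and (256,262), and the same two at side (278,278) and (287,228). The yellow ones at scene (260,233) and (224,244) and the purple one at (238,214) are the look-alikes. The pump is at scene (305,275), the stand at (345,200) with the fork apparently pointing away from the tray, and the box at (175,305). Next I'll measure from the depth images.

Run:
```python
from h import *
a=load('scene'); b=load('side')
A=cloud(a);B=cloud(b)
def reg(W,c,r,lo,hi):
    u,v=c; P=W[v-r:v+r,u-r:u+r].reshape(-1,3); return P[(P[:,2]>lo)&(P[:,2]<hi)]
print('bench',np.nanmedian(A[140:150,230:240,2]),np.nanmedian(B[330:340,180:190,2]))
# rasterise everything: top-down map 2mm/px, height coded + color
S=1.25e-3
H=np.zeros((640,640,3),np.uint8); Z=np.full((640,640),-1.)
for d,W in((a,A),(b,B)):
    W=cv2.resize(W,None,fx=2,fy=2,interpolation=cv2.INTER_NEAREST);C=cv2.resize(d['pixels'],None,fx=2,fy=2)
    p=W.reshape(-1,3);c=C.reshape(-1,3)
    m=(p[:,0]>0.1)&(p[:,0]<.9)&(abs(p[:,1])<.5)&(p[:,2]<.3)
    p=p[m];c=c[m]
    i=((.9-p[:,0])/S).astype(int).clip(0,639);j=((.4-p[:,1])/S).astype(int)
    k=(j>=0)&(j<640)
    o=np.argsort(p[k,2]); ii=i[k][o];jj=j[k][o];zz=p[k,2][o];cc=c[k][o]
    g=zz>=Z[ii,jj]; Z[ii[g],jj[g]]=zz[g]; H[ii[g],jj[g]]=cc[g]
for x in range(1,9):
  r=int((.9-x/10)/S); 
  if r<640: cv2.line(H,(0,r),(639,r),(0,255,0),1)
for y in range(-4,5):
  r=int((.4-y/10)/S)
  if r<640: cv2.line(H,(r,0),(r,639),(0,255,0),1)
hz=cv2.applyColorMap((Z.clip(0,.25)*1000).astype(np.uint8),cv2.COLORMAP_JET)
cv2.imwrite('pics/top1.png',H[:560,:,::-1]); cv2.imwrite('pics/topz.png',hz)
# nozzle fits: tube/flange colors
for n,W,c in (('n1s',A,(278,210)),('n2s',A,(256,262)),('n1d',B,(278,278)),('n2d',B,(287,228))):
    t=reg(W,c,20,.067,.085); f=reg(W,c,24,.006,.016)
    print(n,t.mean(0).round(4),len(t),((f.min(0)+f.max(0))/2).round(4),len(f))
```

```text
bench -0.0008648260463052957 0.00017214923024446967
n1s [0.4383 0.1212 0.0736] 140 [0.4325 0.2075 0.0109] 147
n2s [ 0.5161 -0.0164  0.0736] 112 [0.5059 0.0208 0.011 ] 316
n1d [0.4239 0.1657 0.0741] 107 [0.4362 0.1388 0.011 ] 309
n2d [0.479  0.0279 0.0745] 154 [ 0.5174 -0.0719  0.0109] 203
```

View pics/top1.png

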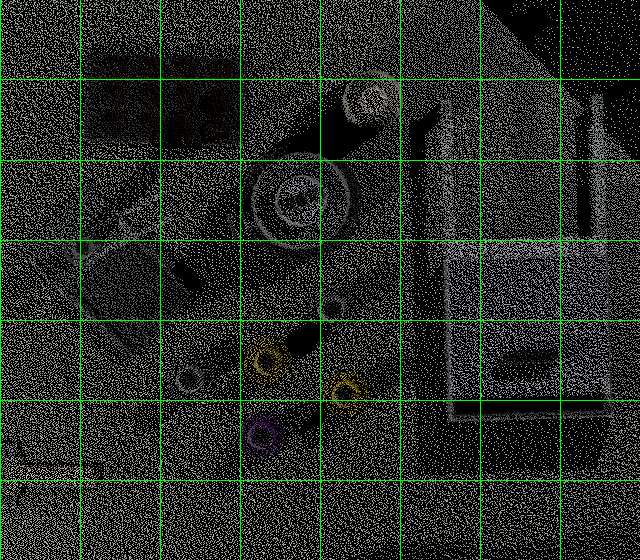

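```bash
cat >> h.py <<'E'
def pts(Ws,c,r,lo,hi):
    P=np.concatenate([W.reshape(-1,3) for W in Ws]); 
    return P[(np.hypot(P[:,0]-c[0],P[:,1]-c[1])<r)&(P[:,2]>lo)&(P[:,2]<hi)]
def mec(P): 
    c,r=cv2.minEnclosingCircle(P[:,:2].astype(np.float32)*1000); return np.round(c,1),round(r,1)
def rect(P):
    c,s,a=cv2.minAreaRect(P[:,:2].astype(np.float32)*1000); return np.round(c,1),np.round(s,1),round(a,1)
E
python3 - <<'E'
from h import *
A=cloud(load('scene'));B=cloud(load('side'))
for n,c in (('n1',(.426,.165)),('n2',(.516,-.015)),('y',(.45,.0675)),('y',(.41,-.0325)),('p',(.356,.0725))):
    for k,W in(('A',[A]),('B',[B])):
        P=pts(W,c,.035,.071,.08); Q=pts(W,c,.05,.007,.013);print(n,k,mec(P),len(P),mec(Q))
for k,W in(('A',[A]),('B',[B]),('AB',[A,B])):
    print(k,'drum',mec(pts(W,(.65,.025),.09,.095,.105)),'skirt',mec(pts(W,(.65,.025),.06,.178,.188)),'collar',mec(pts(W,(.65,.025),.06,.208,.2145)))
    P=pts(W,(.65,.025),.08,.238,.25);print('bar',rect(P),len(P))
    P=pts(W,(.65,.025),.08,.218,.25);print('bar',rect(P),len(P))
    P=pts(W,(.57,.25),.2,.236,.25); print('hooktop',rect(P),len(P))
    P=pts(W,(.6,.25),.12,.19,.21); print('prong',rect(P),len(P))
    P=pts(W,(.6,.25),.12,.06,.17); print('post',P.mean(0),len(P))
    P=pts(W,(.55,.25),.15,.018,.026); print('trayrim',rect(P),len(P))
    P=pts(W,(.5,-.23),.12,.11,.14); print('coverbar',rect(P),len(P))
    P=pts(W,(.5,-.25),.25,.091,.1); print('cover',rect(P),len(P))
    P=pts(W,(.5,-.25),.25,.086,.1); print('cover',rect(P),len(P))
P=pts([A,B],(.57,.25),.2,.19,.25)
im=np.zeros((560,700,3),np.uint8)+255
for p in P[np.argsort(P[:,2])]:
    c=cv2.applyColorMap(np.uint8([[(p[2]-.19)*4000]]),cv2.COLORMAP_JET)[0,0].tolist()
    cv2.circle(im,(int((.35-p[1])*2500),int((.72-p[0])*2500)),3,c,-1)
for x in (.55,.6,.65,.7): cv2.putText(im,str(x),(0,int((.72-x)*2500)),0,.5,0)
for y in(.15,.2,.25,.3): cv2.putText(im,str(y),(int((.35-y)*2500),15),0,.5,0)
cv2.imwrite('pics/hook.png',im)
E
```

```text
n1 A (array([425.4, 161.5]), 16.9) 65 (array([426.6, 160.9]), 29.2)
n1 B (array([424.7, 163.9]), 16.1) 91 (array([425.2, 163.9]), 27.9)
n2 A (array([515.1, -14.3]), 17.1) 95 (array([515.5, -15.6]), 28.1)
n2 B (array([512., -13.]), 16.3) 68 (array([513.2, -12.9]), 28.7)
y A (array([449.2,  64.1]), 15.9) 72 (array([449.8,  63.8]), 28.0)
y B (array([448.5,  66.6]), 16.5) 82 (array([447.4,  68. ]), 28.4)
y A (array([408.8, -32.5]), 16.8) 80 (array([407.6, -33.1]), 28.3)
y B (array([405.6, -29.9]), 16.2) 73 (array([406.7, -30.5]), 27.9)
p A (array([355.8,  72.5]), 16.8) 68 (array([357.3,  71.7]), 29.5)
p B (array([356. ,  74.3]), 18.1) 84 (array([353.7,  74.5]), 28.9)
A drum (array([650.2,  21. ]), 61.1) skirt (array([650.3,  22.2]), 30.9) collar (array([651.1,  20. ]), 25.9)
bar (array([650.2,  22.4]), array([15.3, 61.6]), 19.7) 126
bar (array([649.5,  22.1]), array([17.4, 61.6]), 19.6) 215
hooktop (array([590.6, 295.8]), array([13.7, 46.6]), 28.3) 61
prong (array([611.7, 251.5]), array([ 44.6, 140.9]), 25.6) 348
post [0.59388944 0.28708029 0.11161028] 185
trayrim (array([521.5, 223.9]),
[... 842 characters left out ...]
258.3]), array([361.5, 209.3]), 2.1) 2470
AB drum (array([649.5,  23.9]), 62.6) skirt (array([647.9,  23.5]), 33.1) collar (array([650. ,  22.7]), 28.8)
bar (array([648.6,  23.2]), array([17.8, 64.2]), 20.8) 197
bar (array([648.5,  23.4]), array([18.2, 64.7]), 19.6) 354
hooktop (array([589.9, 296.4]), array([14.4, 48.2]), 27.1) 148
prong (array([610.6, 252.9]), array([ 45.3, 144.3]), 25.6) 699
post [0.5872374  0.29633324 0.11447841] 471
trayrim (array([521.5, 225.3]), array([219.6, 117.3]), 44.7) 486
coverbar (array([ 453.7, -260. ]), array([18.4, 74.2]), 3.0) 363
cover (array([ 556.1, -258.5]), array([359.8, 209.4]), 2.0) 8192
cover (array([ 555.6, -258.3]), array([361.8, 209.3]), 2.1) 9391
```

View pics/hook.png

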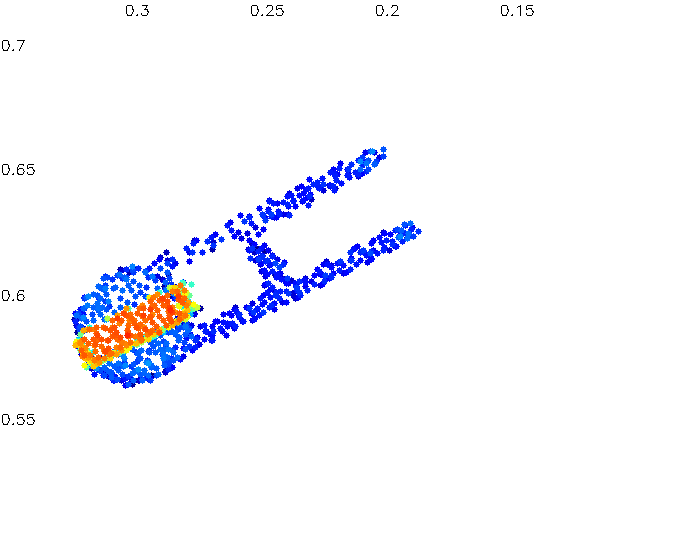

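Run:
```python
from h import *
A=cloud(load('scene'));B=cloud(load('side'))
P=pts([A,B],(.57,.26),.14,.003,.03)
for k,W in(('A',[A]),('B',[B]),('AB',[A,B])):
  for lo,hi in((.016,.03),(.004,.03)):
    P=pts(W,(.55,.25),.17,lo,hi); P=P[(np.hypot(P[:,0]-.425,P[:,1]-.163)>.045)&(np.hypot(P[:,0]-.648,P[:,1]-.024)>.09)]
    print(k,lo,rect(P),len(P))
P=pts([A,B],(.56,.25),.17,.003,.03)
im=np.zeros((560,640,3),np.uint8)+255
for p in P[np.argsort(P[:,2])]:
    c=cv2.applyColorMap(np.uint8([[p[2]*8000]]),cv2.COLORMAP_JET)[0,0].tolist()
    cv2.circle(im,(int((.4-p[1])*2000),int((.7-p[0])*2000)),2,c,-1)
for x in (.5,.55,.6,.65,.7): cv2.putText(im,str(x),(0,int((.7-x)*2000)),0,.5,0)
for y in(.15,.2,.25,.3,.35): cv2.putText(im,str(y),(int((.4-y)*2000),15),0,.5,0)
cv2.imwrite('pics/base.png',im)
```

```text
A 0.016 (array([546. , 249.2]), array([149.5, 116.3]), 45.9) 247
A 0.004 (array([551.1, 270.8]), array([312.1, 277.6]), 33.1) 1841
B 0.016 (array([545.3, 250.7]), array([150.3, 115.5]), 46.3) 341
B 0.004 (array([549.2, 256. ]), array([304. , 303.5]), 32.2) 2674
AB 0.016 (array([546. , 249.9]), array([150.5, 117.4]), 45.9) 588
AB 0.004 (array([555. , 259.7]), array([317.6, 303.5]), 32.2) 4515
```

View pics/base.png

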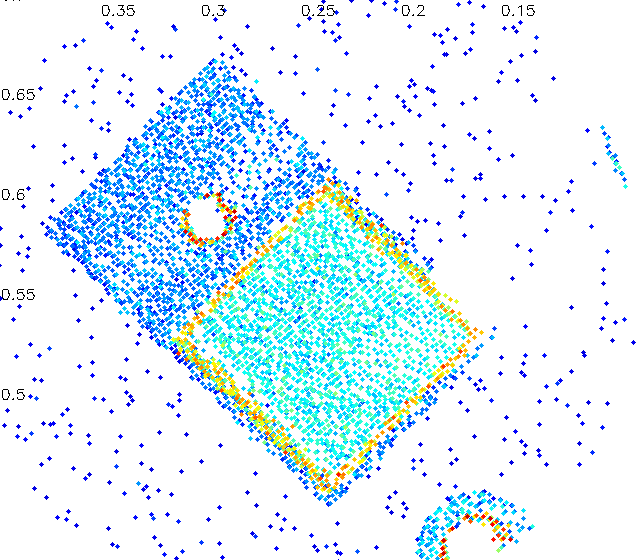

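Reading base.png: the tray corners are at about (332,182), (478,330), (330,492) and (178,340), so the tray direction from the post is about -134°. In hook.png the fork points at -62.5°. The swivel therefore needs about -71.7°. The cover also looks about 20 mm open already. I'll move above the swivel bar next.

```bash
python3 -m creep '{"travel":[[0.02,0.039,0.02],[0.02,0.039,0.02],[0.02,0.039,0.02],[0.02,0.039,0.02],[0.02,0.039,0.02],[0.02,0.039,0.02],[0.02,0.039,0.01],[0.02,0.039,0],[0.02,0.039,0],[0.02,0.039,0]],"delta_rot":[[0,0,0.084],[0,0,0.084],[0,0,0.084],[0,0,0.084],[0,0,0.084],[0,0,0.084],[0,0,0.084],[0,0,0.084],[0,0,0.084],[0,0,0.084]],"grip":[-1,-1,-1,-1,-1,-1,-1,-1,-1,-1]}' 40
python3 -m creep '{"travel":[[0.02,0.039,0],[0.02,0.039,0],[0.02,0.039,0],[0.02,0.039,0],[0.02,0.039,0],[0.02,0.039,0],[0.02,0.039,0],[0.02,0.039,0],[0.019,0.041,0],[0.019,0.041,0]],"delta_rot":[[0,0,0.084],[0,0,0.084],[0,0,0.084],[0,0,0.084],[0,0,0.084],[0,0,0.084],[0,0,0.084],[0,0,0.084],[0,0,0.083],[0,0,0.083]],"grip":[-1,-1,-1,-1,-1,-1,-1,-1,-1,-1]}'
cat >> h.py <<'E'
def st():
    o=bot.get_obs(); w,x,y,z=o['tool_rot']
    R=np.array([[1-2*(y*y+z*z),2*(x*y-z*w),2*(x*z+y*w)],[2*(x*y+z*w),1-2*(x*x+z*z),2*(y*z-x*w)],[2*(x*z-y*w),2*(y*z+x*w),1-2*(x*x+y*y)]])
    print('t',round(o['clock'],2),'pos',o['tool_pos'].round(4),'yaw_y',np.degrees(np.arctan2(R[1,1],R[0,1])).round(2),'z',R[:,2].round(3),'F',o['wrist_force'].round(1),'M',o['moment'].round(2),'w',round(o['width'],4),'J6',np.degrees(o['joint_pos'][5]).round(1))
E
python3 - <<'E'
from h import *
st(); d=shot('wrist','w1.png'); W=cloud(d)
P=pts([W],(.59,.2965),.06,.232,.25); print(rect(P),len(P),P[:,2].mean())
P=pts([W],(.54,.24),.14,.016,.03);print(rect(P),len(P))
print(-d['R'].T@d['t'])
E
```

```text
clock: 1.35
tool_pos: [0.392, -0.0973, 0.3611]
tool_rot: [-0.0, 0.821, 0.571, -0.0]
wrist_force: [0.2, 0.1, -0.4]
width: 0.0853
clock: 2.6
tool_pos: [0.5901, 0.2966, 0.3608]
tool_rot: [-0.0, 0.517, 0.856, -0.0]
wrist_force: [-0.0, -0.7, 0.9]
width: 0.0852
t 2.6 pos [0.5901 0.2966 0.3608] yaw_y 27.72 z [-0. -0. -1.] F [-0.  -0.7  0.9] M [-0.03 -0.05 -0.  ] w 0.0852 J6 89.0
(array([589.3, 298.1]), array([13.8, 45.6]), 27.4) 949 0.23910641799478774
(array([521.5, 227.2]), array([219.9, 110.3]), 46.0) 973
[0.55364393 0.36555045 0.50319877]
```

View pics/w1.png

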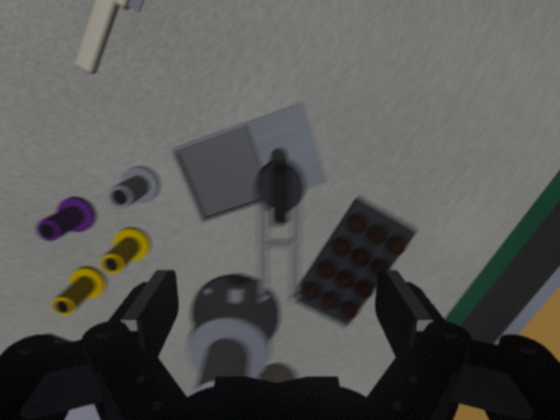

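Wrist view w1: the swivel hook bar is at (279,190), with the fork pointing down to (280,290) and the tray at (215,170). The bar is at (0.589,0.298), as before. No extra grey nozzle shows near the stand. I'll go down and grip.

```bash
python3 -m creep '{"travel":[[-0.0005,0.0008,-0.03],[0,0,-0.03],[0,0,-0.03],[0,0,-0.03],[0,0,-0.029],[0,0,0],[0,0,0],[0,0,0],[0,0,0],[0,0,0]],"delta_rot":[[0,0,-0.005],[0,0,0],[0,0,0],[0,0,0],[0,0,0],[0,0,0],[0,0,0],[0,0,0],[0,0,0],[0,0,0]],"grip":[-1,-1,-1,-1,-1,-1,1,1,1,1]}' 60; python3 -c "
from h import *
st()"
```

```text
clock: 3.9
tool_pos: [0.5898, 0.2964, 0.2131]
tool_rot: [0.001, 0.52, 0.854, 0.001]
wrist_force: [2.2, 2.1, 11.2]
width: 0.0128
t 3.9 pos [0.5898 0.2964 0.2131] yaw_y 27.27 z [ 0.002  0.001 -1.   ] F [ 2.2  2.1 11.2] M [-0.1   0.13 -0.06] w 0.0128 J6 89.4
```

```bash
python3 -m creep '{"travel":[[0,0,0.002],[0,0,0],[0,0,0],[0,0,0],[0,0,0],[0,0,0],[0,0,0],[0,0,0],[0,0,0],[0,0,0]],"delta_rot":[[0,0,0],[0,0,-0.13],[0,0,-0.16],[0,0,-0.16],[0,0,-0.16],[0,0,-0.16],[0,0,-0.16],[0,0,-0.16],[0,0,-0.158],[0,0,0]],"grip":[1,1,1,1,1,1,1,1,1,1]}'; python3 -c "
from h import *
st()"
python3 -m creep '{"travel":[[0,0,0],[0,0,0],[0,0,0],[0,0,0],[0,0,0.03],[0,0,0.04],[0,0,0.04],[0,0,0.04],[0,0,0],[0,0,0]],"delta_rot":[[0,0,0],[0,0,0],[0,0,0],[0,0,0],[0,0,0],[0,0,0],[0,0,0],[0,0,0],[0,0,0],[0,0,0]],"grip":[1,-1,-1,-1,-1,-1,-1,-1,-1,-1]}'
cat > sw.py <<'E'
from h import *
st(); d=shot('wrist'); W=cloud(d)
P=pts([W],(.59,.2965),.06,.232,.25); print('bar',rect(P),len(P))
P=pts([W],(.535,.24),.09,.016,.03);print('tray',rect(P),len(P))
P=pts([W],(.535,.24),.095,.19,.21);P=P[np.hypot(P[:,0]-.5895,P[:,1]-.297)>.04];print('fork',rect(P),len(P), P.mean(0))
E
python3 sw.py
```

```text
clock: 5.15
tool_pos: [0.5904, 0.2963, 0.2132]
tool_rot: [0.0, 0.922, 0.388, 0.0]
wrist_force: [6.7, 2.1, -6.4]
width: 0.0131
t 5.15 pos [0.5904 0.2963 0.2132] yaw_y -44.33 z [ 0.001 -0.    -1.   ] F [ 6.7  2.1 -6.4] M [ 0.48 -1.32 -0.15] w 0.0131 J6 161.0
clock: 6.4
tool_pos: [0.5893, 0.2961, 0.3637]
tool_rot: [0.0, 0.921, 0.389, -0.0]
wrist_force: [0.0, 0.2, -1.0]
width: 0.0853
t 6.4 pos [0.5893 0.2961 0.3637] yaw_y -44.23 z [-0. -0. -1.] F [ 0.   0.2 -1. ] M [ 0.01  0.07 -0.02] w 0.0853 J6 160.9
bar (array([589.7, 297.4]), array([46.2, 13.8]), 45.4) 934
tray (array([545.3, 251.1]), array([148.5, 110.3]), 46.0) 622
fork (array([536.3, 243. ]), array([81.3, 39.9]), 45.5) 1397 [0.53831322 0.24488389 0.1989278 ]
```

```bash
python3 -m creep '{"travel":[[0.006,-0.034,0.002],[0.0075,-0.034,0],[0.0075,-0.034,0],[0.0075,-0.034,0],[0.0075,-0.034,0],[0.0075,-0.034,0],[0.0075,-0.034,0],[0.0075,-0.034,0],[0,0,0],[0,0,0]],"delta_rot":[[0,0,0.139],[0,0,0.139],[0,0,0.139],[0,0,0.139],[0,0,0.139],[0,0,0.139],[0,0,0.139],[0,0,0.139],[0,0,0],[0,0,0]],"grip":[-1,-1,-1,-1,-1,-1,-1,-1,-1,-1]}' 100
cat > cp.py <<'E'
from h import *
import sys
st(); d=shot('wrist',*sys.argv[2:]); W=cloud(d); z=float(sys.argv[1])
P=pts([W],(.6483,.0237),.06,z-.006,z+.01); print('bar',rect(P),len(P),P[:,2].mean())
P=pts([W],(.6483,.0237),.06,z-.062,z-.058); print('skirt',mec(P),len(P))
P=pts([W],(.6483,.0237),.08,.096,.105); print('drum',mec(P),len(P))
E
python3 cp.py .242
```

```text
clock: 7.7
tool_pos: [0.6473, 0.0243, 0.3653]
tool_rot: [-0.001, 0.578, 0.816, -0.0]
wrist_force: [-0.0, -0.2, 0.5]
width: 0.0853
t 7.7 pos [0.6473 0.0243 0.3653] yaw_y 19.4 z [-0.002  0.    -1.   ] F [-0.  -0.2  0.5] M [ 0.08  0.02 -0.03] w 0.0853 J6 72.7
bar (array([648.2,  25.8]), array([15.6, 59. ]), 19.0) 1345 0.24038829408597928
skirt (array([648.4,  25.1]), 30.7) 660
drum (array([648.4,  25.5]), 59.1) 3836
```

```bash
python3 -m creep '{"travel":[[0.001,0.0008,-0.03],[0,0,-0.03],[0,0,-0.03],[0,0,-0.03],[0,0,-0.028],[0,0,0],[0,0,0],[0,0,0],[0,0,0],[0,0,0]],"delta_rot":[[0,0,0],[0,0,0],[0,0,0],[0,0,0],[0,0,0],[0,0,0],[0,0,0],[0,0,0],[0,0,0],[0,0,0]],"grip":[-1,-1,-1,-1,-1,-1,1,1,1,1]}' 100; python3 -c "
from h import *
st()"
```

```text
clock: 9.0
tool_pos: [0.649, 0.0248, 0.219]
tool_rot: [0.0, 0.577, 0.817, 0.0]
wrist_force: [0.4, 0.1, 1.9]
width: 0.0138
t 9.0 pos [0.649  0.0248 0.219 ] yaw_y 19.47 z [ 0.001  0.    -1.   ] F [0.4 0.1 1.9] M [ 0.03 -0.02  0.03] w 0.0138 J6 72.7
```

```bash
python3 -m creep '{"travel":[[0,0,0.0007],[0,0,0.0007],[0,0,0.0007],[0,0,0.0007],[0,0,0.0007],[0,0,0.0007],[0,0,0.0007],[0,0,0.0007],[0,0,0.0007],[0,0,0.0007]],"delta_rot":[[0,0,0.18],[0,0,0.18],[0,0,0.18],[0,0,0.18],[0,0,0.18],[0,0,0.18],[0,0,0.18],[0,0,0.18],[0,0,0.18],[0,0,0.18]],"grip":[1,1,1,1,1,1,1,1,1,1]}' ; python3 -c "
from h import *
st()"
```

```text
clock: 10.25
tool_pos: [0.6483, 0.0242, 0.226]
tool_rot: [-0.0, -0.283, 0.959, -0.001]
wrist_force: [-1.4, -1.7, 5.6]
width: 0.0135
t 10.25 pos [0.6483 0.0242 0.226 ] yaw_y 122.9 z [-0.    -0.001 -1.   ] F [-1.4 -1.7  5.6] M [-0.57  0.66 -0.16] w 0.0135 J6 -30.7
```

```bash
python3 -m creep '{"travel":[[0,0,0.0007],[0,0,0.0007],[0,0,0.0007],[0,0,0.0007],[0,0,0.0007],[0,0,0.0007],[0,0,0.0007],[0,0,0.0007],[0,0,0.0007],[0,0,0.0007]],"delta_rot":[[0,0,0.18],[0,0,0.18],[0,0,0.18],[0,0,0.18],[0,0,0.18],[0,0,0.18],[0,0,0.18],[0,0,0.18],[0,0,0.18],[0,0,0.18]],"grip":[1,1,1,1,1,1,1,1,1,1]}' ; python3 -c "
from h import *
st()"
python3 -m creep '{"travel":[[0,0,0],[0,0,0],[0,0,0],[0,0,0],[0,0,0],[0,0,0],[0,0,0],[0,0,0],[0,0,0],[0,0,0]],"delta_rot":[[0,0,0],[0,0,0],[0,0,0],[0,0,0],[0,0,-0.18],[0,0,-0.18],[0,0,-0.18],[0,0,-0.18],[0,0,-0.18],[0,0,-0.18]],"grip":[1,-1,-1,-1,-1,-1,-1,-1,-1,-1]}'
python3 -m creep '{"travel":[[0,0,0],[0,0,0],[0,0,0],[0,0,0],[0,0,0],[0,0,0],[0,0,0],[0,0,0],[0,0,0],[0,0,0]],"delta_rot":[[0,0,-0.18],[0,0,-0.18],[0,0,-0.18],[0,0,-0.18],[0,0,-0.18],[0,0,-0.18],[0,0,-0.18],[0,0,-0.18],[0,0,-0.18],[0,0,-0.18]],"grip":[-1,-1,-1,-1,-1,-1,-1,-1,-1,-1]}'
python3 cp.py .256 w2.png
```

```text
clock: 11.5
tool_pos: [0.6489, 0.0237, 0.233]
tool_rot: [0.001, 0.927, -0.374, 0.001]
wrist_force: [0.7, -2.8, 0.9]
width: 0.0137
t 11.5 pos [0.6489 0.0237 0.233 ] yaw_y -133.98 z [ 0.001 -0.002 -1.   ] F [ 0.7 -2.8  0.9] M [-0.83 -0.13 -0.06] w 0.0137 J6 -133.9
clock: 12.75
tool_pos: [0.6486, 0.0251, 0.2321]
tool_rot: [-0.0, -0.598, 0.801, 0.0]
wrist_force: [-0.4, -0.4, 0.1]
width: 0.0857
clock: 14.0
tool_pos: [0.6486, 0.0251, 0.2321]
tool_rot: [-0.0, 0.256, 0.967, 0.0]
wrist_force: [-0.3, 0.0, 0.8]
width: 0.0852
t 14.0 pos [0.6486 0.0251 0.2321] yaw_y 60.37 z [-0.  0. -1.] F [-0.3  0.   0.8] M [-0.01  0.    0.  ] w 0.0852 J6 31.8
bar (array([647.4,  28.5]), array([106.9,  54.6]), 80.7) 7667 0.25563597787775233
skirt (array([647.5,  26.3]), 30.5) 1933
drum (array([647.7,  25.2]), 59.1) 7353
```

```bash
python3 -m creep '{"travel":[[0,0,0],[0,0,0],[0,0,0],[0,0,0],[0,0,0],[0,0,0],[0,0,0],[0,0,0.0007],[0,0,0.0007],[0,0,0.0007]],"delta_rot":[[0,0,-0.13],[0,0,-0.12],[0,0,0],[0,0,0],[0,0,0],[0,0,0],[0,0,0],[0,0,0.18],[0,0,0.18],[0,0,0.18]],"grip":[-1,-1,1,1,1,1,1,1,1,1]}'
python3 -m creep '{"travel":[[0,0,0.0007],[0,0,0.0007],[0,0,0.0007],[0,0,0.0007],[0,0,0.0007],[0,0,0.0007],[0,0,0.0007],[0,0,0.0007],[0,0,0.0007],[0,0,0.0007]],"delta_rot":[[0,0,0.18],[0,0,0.18],[0,0,0.18],[0,0,0.18],[0,0,0.18],[0,0,0.18],[0,0,0.18],[0,0,0.18],[0,0,0.18],[0,0,0.18]],"grip":[1,1,1,1,1,1,1,1,1,1]}' ; python3 -c "
from h import *
st()"
python3 -m creep '{"travel":[[0,0,0.0007],[0,0,0.0007],[0,0,0.0007],[0,0,0.0007],[0,0,0.0007],[0,0,0.0007],[0,0,0.0007],[0,0,0],[0,0,0],[0,0,0]],"delta_rot":[[0,0,0.18],[0,0,0.18],[0,0,0.18],[0,0,0.18],[0,0,0.18],[0,0,0.18],[0,0,0.18],[0,0,0],[0,0,0],[0,0,0]],"grip":[1,1,1,1,1,1,1,1,1,1]}' ; python3 -c "
from h import *
st()
shot('side','d2.png')
B=cloud(shot('scene')); P=pts([B],(.648,.025),.06,.19,.32); print(P[:,2].max(), np.percentile(P[:,2],[50,90,98]))"
```

```text
clock: 15.3
tool_pos: [0.6484, 0.0248, 0.2346]
tool_rot: [-0.0, 0.107, 0.994, -0.0]
wrist_force: [-1.5, -0.1, 1.2]
width: 0.0138
clock: 16.55
tool_pos: [0.6483, 0.0238, 0.2416]
tool_rot: [0.001, 0.712, -0.702, 0.001]
wrist_force: [-1.8, -3.9, 3.0]
width: 0.0142
t 16.55 pos [0.6483 0.0238 0.2416] yaw_y -179.21 z [-0.001 -0.002 -1.   ] F [-1.8 -3.9  3. ] M [-0.92  0.33 -0.15] w 0.0142 J6 -88.6
clock: 17.8
tool_pos: [0.6491, 0.0245, 0.2466]
tool_rot: [0.0, 0.988, -0.151, 0.001]
wrist_force: [2.9, -3.1, 1.6]
width: 0.0139
t 17.8 pos [0.6491 0.0245 0.2466] yaw_y -107.43 z [ 0.001 -0.001 -1.   ] F [ 2.9 -3.1  1.6] M [-0.86 -0.81  0.03] w 0.0139 J6 -160.4
0.31988865487555207 [0.26010494 0.31009759 0.31850029]
```

```bash
python3 -m creep '{"travel":[[0,0,0],[0,0,0],[0,0,0],[0,0,0],[0,0,0],[0,0,0],[0,0,0],[0,0,0],[0,0,0],[0,0,0]],"delta_rot":[[0,0,0],[0,0,0],[0,0,0],[0,0,-0.18],[0,0,-0.18],[0,0,-0.18],[0,0,-0.18],[0,0,-0.18],[0,0,-0.18],[0,0,-0.18]],"grip":[-1,-1,-1,-1,-1,-1,-1,-1,-1,-1]}'
python3 -m creep '{"travel":[[0,0,0],[0,0,0],[0,0,0],[0,0,0],[0,0,0],[0,0,0],[0,0,0],[0,0,0],[0,0,0],[0,0,0]],"delta_rot":[[0,0,-0.18],[0,0,-0.18],[0,0,-0.18],[0,0,-0.18],[0,0,-0.18],[0,0,-0.18],[0,0,-0.18],[0,0,-0.18],[0,0,-0.18],[0,0,-0.18]],"grip":[-1,-1,-1,-1,-1,-1,-1,-1,-1,-1]}'
python3 -m creep '{"travel":[[0,0,0],[0,0,0],[0,0,0],[0,0,0],[0,0,0],[0,0,0],[0,0,0.0007],[0,0,0.0007],[0,0,0.0007],[0,0,0.0007]],"delta_rot":[[0,0,-0.08],[0,0,0],[0,0,0],[0,0,0],[0,0,0],[0,0,0],[0,0,0.18],[0,0,0.18],[0,0,0.18],[0,0,0.18]],"grip":[-1,1,1,1,1,1,1,1,1,1]}'
python3 -m creep '{"travel":[[0,0,0.0007],[0,0,0.0007],[0,0,0.0007],[0,0,0.0007],[0,0,0.0007],[0,0,0.0007],[0,0,0.0007],[0,0,0.0007],[0,0,0.0007],[0,0,0.0007]],"delta_rot":[[0,0,0.18],[0,0,0.18],[0,0,0.18],[0,0,0.18],[0,0,0.18],[0,0,0.18],[0,0,0.18],[0,0,0.18],[0,0,0.18],[0,0,0.18]],"grip":[1,1,1,1,1,1,1,1,1,1]}'; python3 -c "
from h import *
st()
shot('side','d3.png')"
```

```text
clock: 19.15
tool_pos: [0.6485, 0.0251, 0.2462]
tool_rot: [0.0, 0.708, -0.706, -0.0]
wrist_force: [-0.7, 0.9, -0.4]
width: 0.0857
clock: 20.4
tool_pos: [0.6485, 0.0251, 0.2461]
tool_rot: [-0.0, 0.113, 0.994, 0.0]
wrist_force: [-0.8, -0.5, 0.2]
width: 0.0852
clock: 21.65
tool_pos: [0.6482, 0.0246, 0.2491]
tool_rot: [-0.001, -0.211, 0.978, -0.0]
wrist_force: [-2.6, -0.6, 0.8]
width: 0.0138
clock: 22.9
tool_pos: [0.6487, 0.0236, 0.2563]
tool_rot: [0.001, 0.897, -0.443, 0.001]
wrist_force: [-1.0, -2.5, 1.5]
width: 0.0143
t 22.9 pos [0.6487 0.0236 0.2563] yaw_y -142.55 z [ 0.    -0.003 -1.   ] F [-1.  -2.5  1.5] M [-0.93 -0.03 -0.08] w 0.0143 J6 -125.3
```

View pics/d3.png

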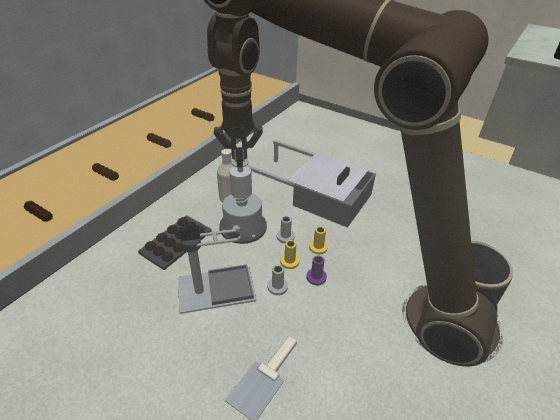

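The side view shows the cap gripped and raised off the drum at (241,180), the fork over the tray, and both grey nozzles unmoved at (278,278) and (287,228). I'll regrip once more and then free the cap.

```bash
python3 -m creep '{"travel":[[0,0,0],[0,0,0],[0,0,0],[0,0,0],[0,0,0],[0,0,0],[0,0,0],[0,0,0],[0,0,0],[0,0,0]],"delta_rot":[[0,0,0],[0,0,0],[0,0,0],[0,0,-0.18],[0,0,-0.18],[0,0,-0.18],[0,0,-0.18],[0,0,-0.18],[0,0,-0.18],[0,0,-0.18]],"grip":[-1,-1,-1,-1,-1,-1,-1,-1,-1,-1]}'
python3 -m creep '{"travel":[[0,0,0],[0,0,0],[0,0,0],[0,0,0],[0,0,0],[0,0,0],[0,0,0],[0,0,0],[0,0,0],[0,0,0]],"delta_rot":[[0,0,-0.18],[0,0,-0.18],[0,0,-0.18],[0,0,-0.18],[0,0,-0.18],[0,0,-0.18],[0,0,-0.18],[0,0,-0.18],[0,0,-0.18],[0,0,-0.18]],"grip":[-1,-1,-1,-1,-1,-1,-1,-1,-1,-1]}'
python3 -m creep '{"travel":[[0,0,0],[0,0,0],[0,0,0],[0,0,0],[0,0,0],[0,0,0],[0,0,0.0007],[0,0,0.0007],[0,0,0.0007],[0,0,0.0007]],"delta_rot":[[0,0,-0.08],[0,0,0],[0,0,0],[0,0,0],[0,0,0],[0,0,0],[0,0,0.18],[0,0,0.18],[0,0,0.18],[0,0,0.18]],"grip":[-1,1,1,1,1,1,1,1,1,1]}'
python3 -m creep '{"travel":[[0,0,0.0007],[0,0,0.0007],[0,0,0.0007],[0,0,0.0007],[0,0,0.0007],[0,0,0.0007],[0,0,0.0007],[0,0,0.0007],[0,0,0.0007],[0,0,0.0007]],"delta_rot":[[0,0,0.18],[0,0,0.18],[0,0,0.18],[0,0,0.18],[0,0,0.18],[0,0,0.18],[0,0,0.18],[0,0,0.18],[0,0,0.18],[0,0,0.18]],"grip":[1,1,1,1,1,1,1,1,1,1]}'; python3 -c "
from h import *
st()"
python3 -m creep '{"travel":[[0,0,0.0007],[0,0,0.0007],[0,0,0.0007],[0,0,0.001],[0,0,0.001],[0,0,0.002],[0,0,0.003],[0,0,0.003],[0,0,0.003],[0,0,0]],"delta_rot":[[0,0,0.18],[0,0,0.18],[0,0,0.18],[0,0,0],[0,0,0],[0,0,0],[0,0,0],[0,0,0],[0,0,0],[0,0,0]],"grip":[1,1,1,1,1,1,1,1,1,1]}'; python3 -c "
from h import *
st()"
```

```text
clock: 24.2
tool_pos: [0.6487, 0.025, 0.256]
tool_rot: [-0.0, -0.458, 0.889, 0.0]
wrist_force: [0.1, 0.7, 0.7]
width: 0.0853
clock: 25.45
tool_pos: [0.6486, 0.025, 0.256]
tool_rot: [-0.0, 0.411, 0.912, 0.0]
wrist_force: [-0.0, 0.4, -0.5]
width: 0.0855
clock: 26.7
tool_pos: [0.6484, 0.0245, 0.259]
tool_rot: [-0.0, 0.097, 0.995, -0.0]
wrist_force: [-1.4, -1.0, 0.8]
width: 0.0141
clock: 27.95
tool_pos: [0.6485, 0.024, 0.2661]
tool_rot: [0.001, 0.719, -0.695, 0.001]
wrist_force: [-0.5, -2.1, 2.2]
width: 0.014
t 27.95 pos [0.6485 0.024  0.2661] yaw_y -178.07 z [-0.    -0.002 -1.   ] F [-0.5 -2.1  2.2] M [-0.78  0.42 -0.12] w 0.014 J6 -89.8
clock: 29.2
tool_pos: [0.6488, 0.0249, 0.2818]
tool_rot: [-0.0, 0.877, -0.481, 0.0]
wrist_force: [0.6, -2.1, -0.6]
width: 0.014
t 29.2 pos [0.6488 0.0249 0.2818] yaw_y -147.44 z [ 0.001  0.    -1.   ] F [ 0.6 -2.1 -0.6] M [-0.65 -0.22 -0.  ] w 0.014 J6 -120.4
```

```bash
python3 -m creep '{"travel":[[0,0,0.003],[0,0,0.004],[0,0,0.005],[0,0,0.005],[0,0,0.006],[0,0,0.006],[0,0,0.006],[0,0,0.006],[0,0,0.006],[0,0,0]],"delta_rot":[[0,0,0],[0,0,0],[0,0,0],[0,0,0],[0,0,0],[0,0,0],[0,0,0],[0,0,0],[0,0,0],[0,0,0]],"grip":[1,1,1,1,1,1,1,1,1,1]}'; python3 -c "
from h import *
st()
d=shot('side'); cv2.imwrite('pics/d4.png',cv2.resize(d['pixels'][80:300,120:360,::-1],None,fx=2.5,fy=2.5))
B=cloud(d);P=pts([B],(.648,.025),.05,.16,.26);print(np.histogram(P[:,2],np.arange(.16,.262,.005)))"
```

```text
clock: 30.45
tool_pos: [0.6489, 0.0249, 0.3286]
tool_rot: [-0.0, 0.877, -0.48, 0.0]
wrist_force: [0.2, 0.4, -3.4]
width: 0.0137
t 30.45 pos [0.6489 0.0249 0.3286] yaw_y -147.43 z [ 0.001  0.    -1.   ] F [ 0.2  0.4 -3.4] M [ 0.01 -0.03  0.01] w 0.0137 J6 -120.4
(array([18, 23, 62, 11,  0,  0,  0,  0,  0,  0,  7, 34, 24, 39, 32, 33, 34,
       34, 38, 28]), array([0.16 , 0.165, 0.17 , 0.175, 0.18 , 0.185, 0.19 , 0.195, 0.2  ,
       0.205, 0.21 , 0.215, 0.22 , 0.225, 0.23 , 0.235, 0.24 , 0.245,
       0.25 , 0.255, 0.26 ]))
```

View pics/d4.png

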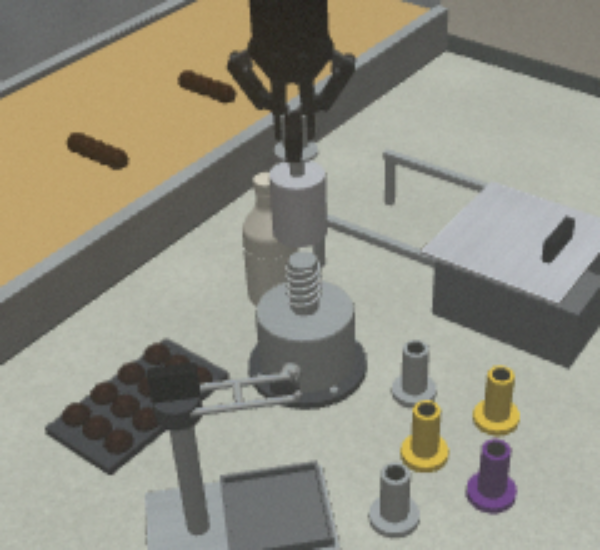

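The crop shows the cap gripped and clear of the neck at (300,205), with the neck bare at (303,280). Next I'll carry it to the point in front of the fork.

```bash
python3 -m creep '{"travel":[[-0.01,0.01,0],[-0.02,0.018,0],[-0.02,0.018,0],[-0.02,0.018,0],[-0.02,0.018,0],[-0.02,0.018,0],[-0.02,0.018,0],[-0.02,0.018,0],[-0.0144,0.0144,0],[-0.007,0.008,0]],"delta_rot":[[0,0,-0.06],[0,0,-0.15],[0,0,-0.15],[0,0,-0.15],[0,0,-0.15],[0,0,-0.15],[0,0,-0.15],[0,0,-0.15],[0,0,-0.15],[0,0,-0.086]],"grip":[1,1,1,1,1,1,1,1,1,1]}'; python3 -m creep '{"travel":[[0,0,-0.01],[0,0,-0.015],[0,0,-0.015],[0,0,-0.015],[0,0,-0.015],[0,0,-0.015],[0,0,-0.012],[0,0,-0.009],[0,0,0],[0,0,0]],"delta_rot":[[0,0,0],[0,0,0],[0,0,0],[0,0,0],[0,0,0],[0,0,0],[0,0,0],[0,0,0],[0,0,0],[0,0,0]],"grip":[1,1,1,1,1,1,1,1,1,1]}'
python3 - <<'E'
from h import *
st()
a=shot('scene');b=shot('side')
A,B=cloud(a),cloud(b)
for k,W in(('A',[A]),('B',[B])):
    P=pts(W,(.4775,.1833),.05,.1,.175);print(k,'skirt zmin,max',np.percentile(P[:,2],[1,99]).round(4),P.mean(0).round(4))
    P=pts(W,(.4775,.1833),.042,.179,.191);print(k,'skirttop',mec(P),P[:,2].max(),len(P))
    P=pts(W,(.4775,.1833),.042,.208,.222);print(k,'collar',mec(P),len(P))
    P=pts(W,(.535,.24),.06,.19,.21);P=P[np.hypot(P[:,0]-.5895,P[:,1]-.297)>.04];print('fork',rect(P),len(P),np.median(P[:,2]))
    P=pts(W,(.5895,.2972),.06,.23,.25);print('hookbar',rect(P))
cv2.imwrite('pics/d5.png',cv2.resize(b['pixels'][170:300,150:330,::-1],None,fx=4,fy=4))
E
```

```text
clock: 31.75
tool_pos: [0.4763, 0.1839, 0.3281]
tool_rot: [0.0, -0.385, 0.923, 0.0]
wrist_force: [0.1, -0.3, -2.5]
width: 0.0145
clock: 33.0
tool_pos: [0.4775, 0.1834, 0.2225]
tool_rot: [0.0, -0.386, 0.922, -0.0]
wrist_force: [1.0, -0.1, -2.7]
width: 0.0141
t 33.0 pos [0.4775 0.1834 0.2225] yaw_y 135.45 z [ 0.001  0.    -1.   ] F [ 1.  -0.1 -2.7] M [-0.01  0.02  0.03] w 0.0141 J6 -24.4
A skirt zmin,max [0.1069 0.1737] [0.4927 0.1656 0.1414]
A skirttop (array([478.3, 181.1]), 31.0) 0.19015863188793578 217
A collar (array([481.8, 178.5]), 28.9) 111
fork (array([536.9, 240.5]), array([82.4, 43.9]), 46.4) 200 0.19792726369056432
hookbar (array([591.1, 295.7]), array([45. , 16.3]), 42.0)
B skirt zmin,max [0.108 0.174] [0.463  0.2036 0.1419]
B skirttop (array([476.2, 186.1]), 31.0) 0.1905167278971629 271
B collar (array([476. , 185.7]), 28.9) 124
fork (array([535.3, 242.9]), array([81.6, 41.3]), 45.5) 249 0.19889267431618546
hookbar (array([588.7, 297. ]), array([44.5, 15.6]), 45.7)
```

View pics/d5.png

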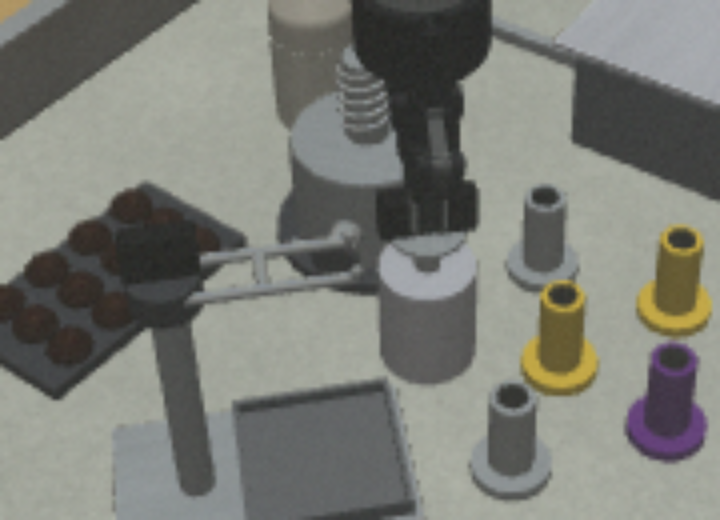

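The enlarged crop shows the cap in front of the fork tips at (355,250), with the stem at the right height: collar above the prongs and skirt top below them. I'll slide it in.

```bash
python3 -m creep '{"travel":[[0.003,0.003,0],[0.004,0.004,0],[0.004,0.0042,0],[0.004,0.004,0],[0.004,0.0042,0],[0.004,0.004,0],[0.004,0.0042,0],[0.004,0.004,0],[0.002,0.002,0],[0,0,0]],"delta_rot":[[0,0,0],[0,0,0],[0,0,0],[0,0,0],[0,0,0],[0,0,0],[0,0,0],[0,0,0],[0,0,0],[0,0,0]],"grip":[1,1,1,1,1,1,1,1,1,1]}'; python3 -c "
from h import *
st()"
python3 -m creep '{"travel":[[0.002,0.002,0],[0.0035,0.0035,0],[0.0035,0.0035,0],[0.0035,0.0037,0],[0.0035,0.0035,0],[0.0035,0.0037,0],[0.0035,0.0035,0],[0.002,0.002,0],[0.001,0.0009,0],[0,0,0]],"delta_rot":[[0,0,0],[0,0,0],[0,0,0],[0,0,0],[0,0,0],[0,0,0],[0,0,0],[0,0,0],[0,0,0],[0,0,0]],"grip":[1,1,1,1,1,1,1,1,1,1]}'
python3 - <<'E'
from h import *
st()
a=shot('scene');b=shot('side')
for k,W in(('A',[cloud(a)]),('B',[cloud(b)])):
    P=pts(W,(.5895,.2972),.04,.23,.25);print('hookbar',rect(P))
    P=pts(W,(.5365,.243),.042,.179,.191);print(k,'skirttop',mec(P),len(P))
cv2.imwrite('pics/s6.png',np.hstack([cv2.resize(b['pixels'][170:300,150:280,::-1],None,fx=3,fy=3),cv2.resize(a['pixels'][130:260,270:400,::-1],None,fx=3,fy=3)]))
E
```

```text
clock: 34.35
tool_pos: [0.5104, 0.217, 0.2219]
tool_rot: [-0.0, -0.386, 0.922, -0.0]
wrist_force: [-1.0, 0.1, -3.1]
width: 0.0139
t 34.35 pos [0.5104 0.217  0.2219] yaw_y 135.45 z [-0. -0. -1.] F [-1.   0.1 -3.1] M [-0.07 -0.    0.03] w 0.0139 J6 -22.4
clock: 35.6
tool_pos: [0.5363, 0.2431, 0.222]
tool_rot: [-0.0, -0.386, 0.922, -0.0]
wrist_force: [-0.2, 0.1, -2.9]
width: 0.014
t 35.6 pos [0.5363 0.2431 0.222 ] yaw_y 135.44 z [-0. -0. -1.] F [-0.2  0.1 -2.9] M [ 0.02  0.04 -0.06] w 0.014 J6 -21.1
hookbar (array([592.3, 294.1]), array([44.9, 17.2]), 46.5)
A skirttop (array([538.1, 240.2]), 30.5) 143
hookbar (array([588.9, 297.1]), array([45., 17.]), 46.3)
B skirttop (array([534.7, 245. ]), 31.1) 188
```

View pics/s6.png

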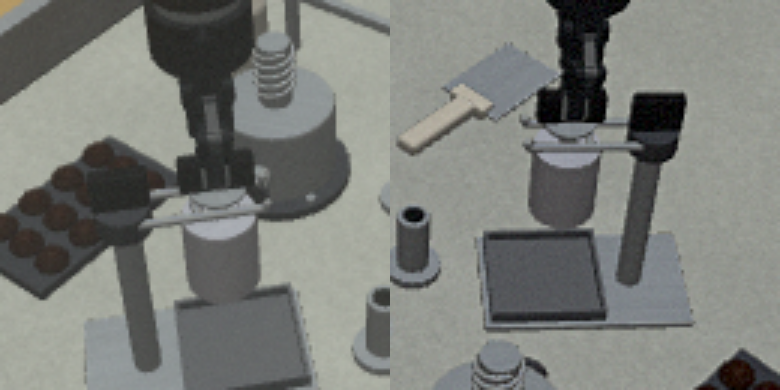

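Both crops show the stem between the prongs, the collar above and the skirt below. No contact force. Lowering about 12 mm, then releasing.

```bash
python3 -m creep '{"travel":[[0,0,-0.002],[0,0,-0.002],[0,0,-0.002],[0,0,-0.002],[0,0,-0.0015],[0,0,-0.001],[0,0,-0.0005],[0,0,-0.0005],[0,0,0],[0,0,0]],"delta_rot":[[0,0,0],[0,0,0],[0,0,0],[0,0,0],[0,0,0],[0,0,0],[0,0,0],[0,0,0],[0,0,0],[0,0,0]],"grip":[1,1,1,1,1,1,1,1,1,1]}'; python3 -c "
from h import *
st()"
```

```text
clock: 36.95
tool_pos: [0.5367, 0.2434, 0.212]
tool_rot: [0.001, -0.386, 0.922, 0.0]
wrist_force: [-0.8, 0.2, 6.5]
width: 0.0142
t 36.95 pos [0.5367 0.2434 0.212 ] yaw_y 135.45 z [ 0.002  0.001 -1.   ] F [-0.8  0.2  6.5] M [-0.12  0.17 -0.02] w 0.0142 J6 -21.1
```

```bash
python3 -m creep '{"travel":[[0,0,0.001],[0,0,0],[0,0,0],[0,0,0],[0,0,0],[0,0,0.02],[0,0,0.04],[0,0,0.04],[0,0,0.04],[0,0,0.04]],"delta_rot":[[0,0,0],[0,0,0],[0,0,0],[0,0,0],[0,0,0],[0,0,0],[0,0,0],[0,0,0],[0,0,0],[0,0,0]],"grip":[1,-1,-1,-1,-1,-1,-1,-1,-1,-1]}' 60
python3 - <<'E'
from h import *
st()
w=shot('wrist');a=shot('scene');b=shot('side')
W=[cloud(w)]
P=pts(W,(.5895,.2972),.04,.23,.25);print('hookbar',rect(P))
P=pts(W,(.5365,.243),.05,.17,.18);print('skirttop',mec(P),len(P))
P=pts(W,(.5365,.243),.05,.2,.212);print('collar',mec(P),len(P))
P=pts(W,(.5365,.243),.05,.225,.245);print('bar',rect(P),P[:,2].mean())
W=[cloud(a),cloud(b)]
for n,c in (('n1',(.426,.165)),('n2',(.514,-.015))):
    P=pts(W,c,.06,.071,.08); print(n,P.mean(0),len(P))
# box
P=pts(W,(.5,-.25),.15,.105,.13); print('coverbar',rect(P))
P=pts(W,(.48,-.26),.3,.05,.1);
im=np.zeros((600,600,3),np.uint8)+255
for p in P[np.argsort(P[:,2])]:
    c=cv2.applyColorMap(np.uint8([[(p[2]-.05)*5000]]),cv2.COLORMAP_JET)[0,0].tolist()
    cv2.circle(im,(int((-.1-p[1])*1500),int((.75-p[0])*1500)),2,c,-1)
for x in (.4,.5,.6,.7): cv2.putText(im,str(x),(0,int((.75-x)*1500)),0,.5,0)
for y in(-.2,-.3,-.4): cv2.putText(im,str(y),(int((-.1-y)*1500),15),0,.5,0)
small=cv2.resize(w['pixels'][:,:,::-1],None,fx=.7,fy=.7)
cv2.imwrite('pics/c7.png',np.hstack([cv2.resize(b['pixels'][180:300,150:270,::-1],(360,360)),cv2.resize(small,(440,360))]))
cv2.imwrite('pics/box.png',im)
E
```

```text
clock: 38.2
tool_pos: [0.5361, 0.2431, 0.3929]
tool_rot: [0.0, -0.386, 0.922, 0.0]
wrist_force: [0.8, 0.6, 0.2]
width: 0.0858
t 38.2 pos [0.5361 0.2431 0.3929] yaw_y 135.45 z [ 0.  0. -1.] F [0.8 0.6 0.2] M [ 0.05 -0.04  0.04] w 0.0858 J6 -21.1
hookbar (array([588.8, 296.7]), array([45.9, 13.7]), 45.7)
skirttop (array([535. , 244.1]), 30.9) 509
collar (array([537.9, 244.9]), 47.6) 1175
bar (array([534.9, 243.9]), array([59.7, 15.9]), 45.8) 0.23322635235171701
n1 [0.42615578 0.16326186 0.07488304] 158
n2 [ 0.51390186 -0.01424629  0.07444248] 156
coverbar (array([ 453.7, -260.3]), array([19.1, 76.9]), 2.5)
```

View pics/c7.png

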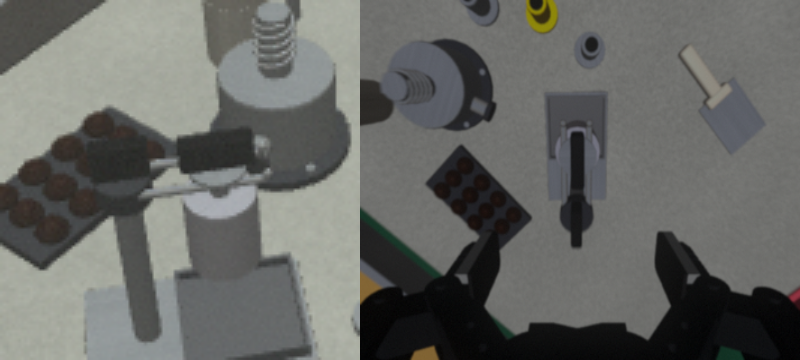

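View pics/box.png

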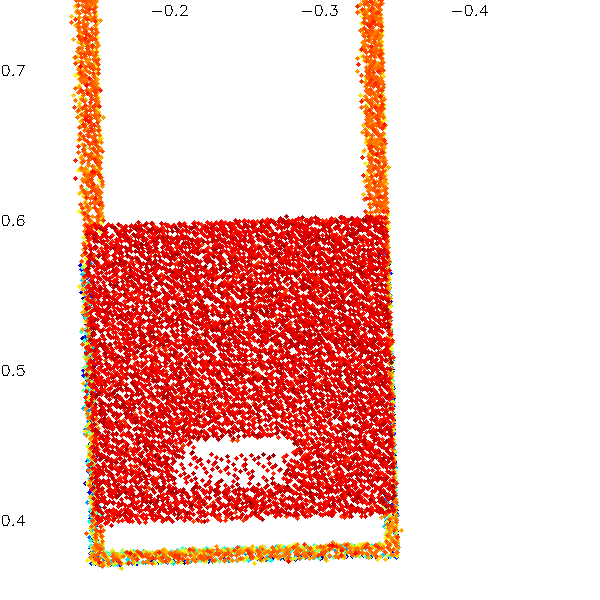

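c7 shows the cap hanging in the fork in both views, with its bar over the prongs, 75.5 mm from the post. In box.png the cover runs from x=0.40 to 0.60, while the box's front edge is at 0.375, so it is about 25 mm open. I'll go above the cover bar.

```bash
python3 -m creep '{"travel":[[-0.008,-0.05,0],[-0.008,-0.05,0],[-0.008,-0.05,0],[-0.008,-0.05,0],[-0.008,-0.05,0],[-0.008,-0.05,0],[-0.009,-0.05,0],[-0.009,-0.05,0],[-0.009,-0.05,0],[-0.009,-0.053,0]],"delta_rot":[[0,0,0.08],[0,0,0.08],[0,0,0.08],[0,0,0.08],[0,0,0.08],[0,0,0.08],[0,0,0.08],[0,0,0.08],[0,0,0.085],[0,0,0.085]],"grip":[-1,-1,-1,-1,-1,-1,-1,-1,-1,-1]}' 80
python3 -m creep '{"travel":[[0,0,0],[0,0,0],[0,0,-0.02],[0,0,-0.03],[0,0,-0.03],[0,0,-0.03],[0,0,-0.03],[0,0,0],[0,0,0],[0,0,0]],"delta_rot":[[0,0,0],[0,0,0],[0,0,0],[0,0,0],[0,0,0],[0,0,0],[0,0,0],[0,0,0],[0,0,0],[0,0,0]],"grip":[-1,-1,-1,-1,-1,-1,-1,-1,-1,-1]}'
cat > bx.py <<'E'
from h import *
import sys
st(); d=shot('wrist',*sys.argv[1:]); W=[cloud(d)]; C=(.48,-.26)
P=pts(W,C,.25,.118,.135); P=P[abs(P[:,0]-.5)<.2]; print('bar',rect(P),P[:,2].mean(),len(P))
P=pts(W,C,.3,.0935,.099); print('cover',rect(P),len(P))
P=pts(W,C,.14,.083,.0935); print('rim',P.min(0),P.max(0),len(P))
f=P[(P[:,0]<.395)&(abs(P[:,1]+.26)<.085)]
if len(f)>20: print('front rim',np.polyfit(f[:,1]+.26,f[:,0],1),f[:,0].min(),f[:,0].max())
l=P[(P[:,1]>-.2)&(P[:,0]<.55)]; r=P[(P[:,1]<-.32)&(P[:,0]<.55)]
for q in (l,r):
    if len(q)>20: print('side',q.mean(0),np.polyfit(q[:,0],q[:,1],1)[0],len(q))
E
python3 bx.py w8.png
```

```text
clock: 39.6
tool_pos: [0.4516, -0.2612, 0.3902]
tool_rot: [0.0, 0.72, -0.694, -0.001]
wrist_force: [1.4, 0.7, -0.1]
width: 0.086
clock: 40.85
tool_pos: [0.453, -0.2598, 0.2531]
tool_rot: [-0.0, 0.719, -0.695, 0.001]
wrist_force: [0.8, 0.0, -0.3]
width: 0.0854
t 40.85 pos [ 0.453  -0.2598  0.2531] yaw_y -178.11 z [ 0.002 -0.001 -1.   ] F [ 0.8  0.  -0.3] M [-0.    0.03 -0.08] w 0.0854 J6 -121.7
bar (array([ 452.4, -261.8]), array([13.8, 68.9]), 2.4) 0.12728089089160124 1389
cover (array([ 502.4, -259.3]), array([198.3, 200.1]), 1.9) 45674
rim [ 0.37374955 -0.36360212  0.08303304] [ 0.59762175 -0.16234298  0.0934852 ] 2182
front rim [-0.03092455  0.37990142] 0.37374954576908537 0.38512520711715337
side [ 0.38242054 -0.17632683  0.08876161] 0.9669516752756874 402
side [ 0.4004752  -0.34786959  0.08935246] -0.10936364396636004 696
```

```bash
python3 -m creep '{"travel":[[-0.0005,-0.0012,-0.03],[0,0,-0.03],[0,0,-0.03],[0,0,-0.03],[0,0,-0.02],[0,0,-0.009],[0,0,0],[0,0,0],[0,0,0],[0,0,0]],"delta_rot":[[0,0,0],[0,0,0],[0,0,0],[0,0,0],[0,0,0],[0,0,0],[0,0,0],[0,0,0],[0,0,0],[0,0,0]],"grip":[-1,-1,-1,-1,-1,-1,1,1,1,1]}' 50;python3 -c "
from h import *
st()"
python3 -m creep '{"travel":[[0.005,0.0002,0.001],[0.015,0.0005,0],[0.02,0.0007,0],[0.02,0.0007,0],[0.02,0.0007,0],[0.02,0.0007,0],[0.02,0.0007,0],[0.02,0.0007,0],[0.015,0.0005,0],[0.004,0.0001,0]],"delta_rot":[[0,0,0],[0,0,0],[0,0,0],[0,0,0],[0,0,0],[0,0,0],[0,0,0],[0,0,0],[0,0,0],[0,0,0]],"grip":[1,1,1,1,1,1,1,1,1,1]}';python3 -c "
from h import *
st()"
```

```text
clock: 42.15
tool_pos: [0.4522, -0.2612, 0.1032]
tool_rot: [-0.0, 0.718, -0.696, 0.001]
wrist_force: [-2.6, 3.0, 15.8]
width: 0.0131
t 42.15 pos [ 0.4522 -0.2612  0.1032] yaw_y -178.14 z [ 0.001 -0.001 -1.   ] F [-2.6  3.  15.8] M [ 0.45  0.63 -0.08] w 0.0131 J6 -121.9
clock: 43.4
tool_pos: [0.612, -0.2563, 0.1033]
tool_rot: [0.001, 0.718, -0.696, 0.001]
wrist_force: [-2.1, -4.2, 0.8]
width: 0.0133
t 43.4 pos [ 0.612  -0.2563  0.1033] yaw_y -178.15 z [ 0.    -0.002 -1.   ] F [-2.1 -4.2  0.8] M [-0.94  0.33 -0.07] w 0.0133 J6 -114.5
```

```bash
python3 -m creep '{"travel":[[0,0,0],[0,0,0],[0,0,0],[0,0,0.02],[0,0,0.04],[0,0,0.04],[0,0,0.04],[-0.01,0.02,0.01],[-0.02,0.04,0],[-0.02,0.04,0]],"delta_rot":[[0,0,0],[0,0,0],[0,0,0],[0,0,0],[0,0,0],[0,0,0],[0,0,0],[0,0,0],[0,0,0],[0,0,0]],"grip":[-1,-1,-1,-1,-1,-1,-1,-1,-1,-1]}' 50
python3 -m creep '{"travel":[[-0.016,0.04,0],[-0.016,0.04,0],[-0.016,0.04,0],[0,0.022,0],[0,0,0],[0,0,0],[0,0,0],[0,0,0],[0,0,0],[0,0,0]],"delta_rot":[[0,0,0],[0,0,0],[0,0,0],[0,0,0],[0,0,0],[0,0,0],[0,0,0],[0,0,0],[0,0,0],[0,0,0]],"grip":[-1,-1,-1,-1,-1,-1,-1,-1,-1,-1]}'
python3 - <<'E'
from h import *
st(); d=shot('wrist');a=shot('scene');b=shot('side')
cv2.imwrite('pics/n9.png',np.hstack([cv2.resize(d['pixels'][:,:,::-1],(400,300)),cv2.resize(a['pixels'][170:380,100:380,::-1],(400,300))]))
P=pts([cloud(d)],(.514,-.014),.06,.071,.08);print(mec(P),len(P))
for n,c in (('n1',(.426,.163)),('n2',(.514,-.015))):
  for W in (a,b):
    P=pts([cloud(W)],c,.06,.071,.08); print(n,mec(P) if len(P)>5 else 0,len(P))
P=pts([cloud(a)],(.5,-.26),.25,.093,.1);print('cover',rect(P))
E
```

```text
clock: 44.65
tool_pos: [0.5594, -0.1538, 0.2525]
tool_rot: [0.0, 0.718, -0.696, -0.001]
wrist_force: [0.4, -0.3, 0.8]
width: 0.0857
clock: 45.9
tool_pos: [0.5129, -0.0138, 0.2534]
tool_rot: [0.0, 0.718, -0.696, -0.0]
wrist_force: [-1.0, 0.9, 0.3]
width: 0.0858
t 45.9 pos [ 0.5129 -0.0138  0.2534] yaw_y -178.17 z [-0.  0. -1.] F [-1.   0.9  0.3] M [-0.   -0.03 -0.01] w 0.0858 J6 -93.4
(array([512.7, -14.1]), 15.7) 814
n1 (array([432.2, 163.6]), 16.0) 41
n1 (array([425.4, 163. ]), 16.8) 92
n2 (array([513.5, -15.7]), 16.8) 87
n2 (array([512.7, -12.9]), 16.0) 69
cover (array([ 564.9, -258.5]), array([369.6, 201.1]), 2.0)
```

View pics/n9.png

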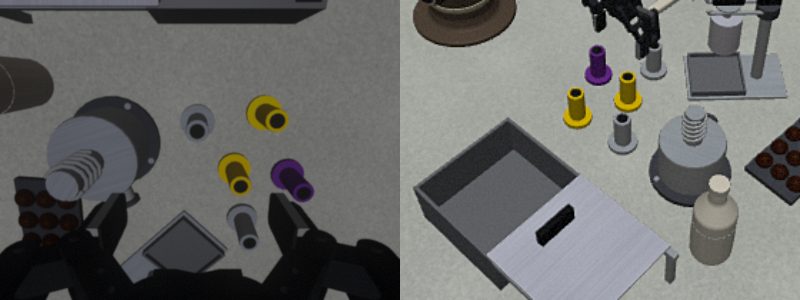

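The crop names the candidates: steel grey at wrist-left (197,120) and (243,225), and at scene-right (622,130) and (653,60). These are the two real nozzles. Yellow ones are at (577,105) and (628,90) and the purple one at (598,62), and I'll leave all three. The box is open and empty. Next I'll grasp the nearer grey one.

```bash
python3 -m creep '{"travel":[[0,-0.0002,-0.035],[0,0,-0.05],[0,0,-0.05],[0,0,-0.04],[0,0,-0.027],[0,0,-0.015],[0,0,0],[0,0,0],[0,0,0],[0,0,0]],"delta_rot":[[0,0,0],[0,0,0],[0,0,0],[0,0,0],[0,0,0],[0,0,0],[0,0,0],[0,0,0],[0,0,0],[0,0,0]],"grip":[-1,-1,-1,-1,-1,-1,-1,1,1,1]}' 60
python3 -m creep '{"travel":[[0,0,0],[0,0,0.02],[0,0,0.04],[0,0,0.04],[0,0,0.04],[0,0,0.02],[0,-0.03,0],[-0.005,-0.03,0],[-0.005,-0.03,0],[-0.005,-0.03,0]],"delta_rot":[[0,0,0],[0,0,0],[0,0,0],[0,0,0],[0,0,0],[0,0,0],[0,0,0],[0,0,0],[0,0,0],[0,0,0]],"grip":[1,1,1,1,1,1,1,1,1,1]}'
python3 -c "
from h import *
st()"
```

```text
clock: 47.3
tool_pos: [0.5134, -0.0137, 0.0373]
tool_rot: [-0.0, 0.718, -0.696, 0.001]
wrist_force: [-0.2, -0.2, 1.2]
width: 0.032
clock: 48.55
tool_pos: [0.4972, -0.1345, 0.196]
tool_rot: [0.0, 0.719, -0.695, -0.0]
wrist_force: [0.9, 0.2, -1.3]
width: 0.0305
t 48.55 pos [ 0.4972 -0.1345  0.196 ] yaw_y -178.13 z [-0.001  0.    -1.   ] F [ 0.9  0.2 -1.3] M [-0.    0.02  0.02] w 0.0305 J6 -107.0
```

```bash
python3 -m creep '{"travel":[[-0.006,-0.027,0],[-0.006,-0.027,0],[-0.007,-0.026,0],[0,0,-0.02],[0,0,-0.04],[0,0,-0.04],[0,0,-0.03],[0,0,-0.013],[0,0,-0.007],[0,0,0]],"delta_rot":[[0,0,0],[0,0,0],[0,0,0],[0,0,0],[0,0,0],[0,0,0],[0,0,0],[0,0,0],[0,0,0],[0,0,0]],"grip":[1,1,1,1,1,1,1,1,1,1]}'
python3 -c "
from h import *
st()"
python3 -m creep '{"travel":[[0,0,0],[0,0,0],[0,0,0],[0,0,0],[0,0,0.03],[0,0,0.05],[0,0,0.05],[0,0,0.05],[0,0,0.03],[0,0,0]],"delta_rot":[[0,0,0],[0,0,0],[0,0,0],[0,0,0],[0,0,0],[0,0,0],[0,0,0],[0,0,0],[0,0,0],[0,0,0]],"grip":[1,-1,-1,-1,-1,-1,-1,-1,-1,-1]}'
python3 - <<'E'
from h import *
st(); d=shot('wrist','w10.png')
P=pts([cloud(d)],(.478,-.215),.06,.075,.087);print('in box',mec(P),len(P),P[:,2].mean())
E
```

```text
clock: 49.8
tool_pos: [0.4791, -0.2139, 0.0469]
tool_rot: [-0.0, 0.718, -0.696, 0.0]
wrist_force: [0.4, 0.5, -0.7]
width: 0.0306
t 49.8 pos [ 0.4791 -0.2139  0.0469] yaw_y -178.14 z [ 0. -0. -1.] F [ 0.4  0.5 -0.7] M [-0.01  0.03 -0.02] w 0.0306 J6 -115.9
clock: 51.05
tool_pos: [0.4799, -0.2142, 0.2593]
tool_rot: [-0.001, 0.718, -0.696, 0.002]
wrist_force: [0.3, -0.6, -0.5]
width: 0.0854
t 51.05 pos [ 0.4799 -0.2142  0.2593] yaw_y -178.14 z [ 0.005 -0.002 -1.   ] F [ 0.3 -0.6 -0.5] M [-0.03 -0.03  0.  ] w 0.0854 J6 -115.9
in box (array([ 477.2, -189.3]), 41.0) 1105 0.08084496982731333
```

```bash
python3 -m creep '{"travel":[[-0.006,0.042,0],[-0.0065,0.048,0],[-0.0065,0.048,0],[-0.0065,0.048,0],[-0.0065,0.048,0],[-0.0065,0.048,0],[-0.0065,0.048,0],[-0.0075,0.0475,0],[0,0,0],[0,0,0]],"delta_rot":[[0,0,0],[0,0,0],[0,0,0],[0,0,0],[0,0,0],[0,0,0],[0,0,0],[0,0,0],[0,0,0],[0,0,0]],"grip":[-1,-1,-1,-1,-1,-1,-1,-1,-1,-1]}'
python3 - <<'E'
from h import *
st(); d=shot('wrist','w11.png')
P=pts([cloud(d)],(.4255,.163),.06,.071,.08);print(mec(P),len(P))
E
```

```text
clock: 52.35
tool_pos: [0.4258, 0.1635, 0.2553]
tool_rot: [0.001, 0.719, -0.695, -0.0]
wrist_force: [0.6, -0.7, 0.1]
width: 0.0857
t 52.35 pos [0.4258 0.1635 0.2553] yaw_y -178.1 z [-0.002 -0.001 -1.   ] F [ 0.6 -0.7  0.1] M [ 0.03  0.03 -0.01] w 0.0857 J6 -70.9
(array([425. , 163.1]), 15.8) 803
```

```bash
python3 -m creep '{"travel":[[-0.0005,-0.0003,-0.035],[0,0,-0.05],[0,0,-0.05],[0,0,-0.042],[0,0,-0.028],[0,0,-0.015],[0,0,0],[0,0,0],[0,0,0],[0,0,0]],"delta_rot":[[0,0,0],[0,0,0],[0,0,0],[0,0,0],[0,0,0],[0,0,0],[0,0,0],[0,0,0],[0,0,0],[0,0,0]],"grip":[-1,-1,-1,-1,-1,-1,-1,1,1,1]}' 60
python3 -c "
from h import *
st()"
python3 -m creep '{"travel":[[0,0,0],[0,0,0.02],[0,0,0.04],[0,0,0.05],[0,0,0.05],[0,-0.02,0.01],[0,-0.048,0],[0,-0.048,0],[0.01,-0.048,0],[0.01,-0.048,0]],"delta_rot":[[0,0,0],[0,0,0],[0,0,0],[0,0,0],[0,0,0],[0,0,0],[0,0,0],[0,0,0],[0,0,0],[0,0,0]],"grip":[1,1,1,1,1,1,1,1,1,1]}'
python3 -m creep '{"travel":[[0.01,-0.048,0],[0.01,-0.048,0],[0.01,-0.048,0],[0.003,-0.048,0],[0,-0.045,0],[0,-0.018,0],[0,0,0],[0,0,0],[0,0,0],[0,0,0]],"delta_rot":[[0,0,0],[0,0,0],[0,0,0],[0,0,0],[0,0,0],[0,0,0],[0,0,0],[0,0,0],[0,0,0],[0,0,0]],"grip":[1,1,1,1,1,1,1,1,1,1]}'
python3 -c "
from h import *
st()"
```

```text
clock: 53.65
tool_pos: [0.4263, 0.1637, 0.0373]
tool_rot: [-0.001, 0.719, -0.696, 0.0]
wrist_force: [-6.2, 1.1, 4.9]
width: 0.032
t 53.65 pos [0.4263 0.1637 0.0373] yaw_y -178.14 z [ 0.001  0.001 -1.   ] F [-6.2  1.1  4.9] M [ 0.06  1.15 -0.01] w 0.032 J6 -70.9
clock: 54.9
tool_pos: [0.4457, -0.0499, 0.2064]
tool_rot: [-0.0, 0.719, -0.695, 0.0]
wrist_force: [0.6, -0.1, -2.6]
width: 0.0305
clock: 56.15
tool_pos: [0.4789, -0.3027, 0.2068]
tool_rot: [-0.0, 0.719, -0.695, 0.0]
wrist_force: [-0.5, 0.4, -1.3]
width: 0.0309
t 56.15 pos [ 0.4789 -0.3027  0.2068] yaw_y -178.07 z [ 0. -0. -1.] F [-0.5  0.4 -1.3] M [-0.04  0.01 -0.06] w 0.0309 J6 -124.2
```

```bash
python3 -m creep '{"travel":[[0,0,-0.03],[0,0,-0.04],[0,0,-0.04],[0,0,-0.03],[0,0,-0.014],[0,0,-0.007],[0,0,0],[0,0,0],[0,0,0],[0,0,0]],"delta_rot":[[0,0,0],[0,0,0],[0,0,0],[0,0,0],[0,0,0],[0,0,0],[0,0,0],[0,0,0],[0,0,0],[0,0,0]],"grip":[1,1,1,1,1,1,1,-1,-1,-1]}'
python3 -m creep '{"travel":[[0,0,0],[0,0,0.03],[0,0,0.05],[0,0,0.05],[0,0,0.05],[0.03,0.01,0.02],[0.04,0.015,0],[0.04,0.015,0],[0.02,0.006,0],[0,0,0]],"delta_rot":[[0,0,0],[0,0,0],[0,0,0],[0,0,0],[0,0,0],[0,0,0],[0,0,0],[0,0,0],[0,0,0],[0,0,0]],"grip":[-1,-1,-1,-1,-1,-1,-1,-1,-1,-1]}'
python3 - <<'E'
from h import *
st(); d=shot('wrist');a=shot('scene');b=shot('side')
W=[cloud(d)]
for c in((.478,-.214),(.478,-.303)):
    P=pts(W,c,.045,.07,.086);print('in box',mec(P),len(P),P[:,2].mean().round(4),P[:,2].max())
P=pts(W,(.62,-.257),.06,.118,.135);print('bar',rect(P),len(P))
cv2.imwrite('pics/n12.png',np.hstack([cv2.resize(b['pixels'][:,:,::-1],(400,300)),cv2.resize(a['pixels'][:,:,::-1],(400,300))]))
E
```

```text
clock: 57.4
tool_pos: [0.4791, -0.3038, 0.0462]
tool_rot: [-0.0, 0.718, -0.696, 0.001]
wrist_force: [-0.6, 0.1, 0.8]
width: 0.0829
clock: 58.65
tool_pos: [0.6098, -0.2568, 0.2444]
tool_rot: [0.0, 0.719, -0.695, -0.001]
wrist_force: [0.5, 0.8, 0.2]
width: 0.0854
t 58.65 pos [ 0.6098 -0.2568  0.2444] yaw_y -178.04 z [-0.001  0.    -1.   ] F [0.5 0.8 0.2] M [-0.06  0.   -0.  ] w 0.0854 J6 -114.8
in box (array([ 479.6, -214.7]), 15.9) 915 0.0797 0.08279017879010116
in box (array([ 478.9, -304.6]), 16.1) 1122 0.0799 0.08337919758656291
bar (array([ 611.4, -256.7]), array([13.7, 69.1]), 1.5) 1472
```

View pics/n12.png

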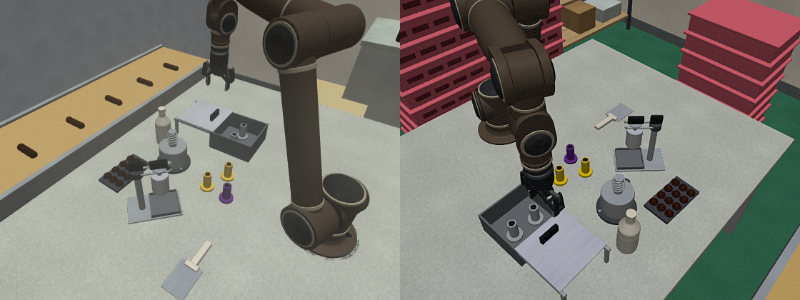

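Both nozzles stand in the box, at (242,130) in the left view and (515,228)/(533,210) in the right. No other steel nozzle is on the bench, and the cap is still hanging. I'll close the cover.

```bash
python3 -m creep '{"travel":[[0.0015,0,-0.03],[0,0,-0.03],[0,0,-0.03],[0,0,-0.03],[0,0,-0.014],[0,0,-0.006],[0,0,0],[0,0,0],[0,0,0],[0,0,0]],"delta_rot":[[0,0,0],[0,0,0],[0,0,0],[0,0,0],[0,0,0],[0,0,0],[0,0,0],[0,0,0],[0,0,0],[0,0,0]],"grip":[-1,-1,-1,-1,-1,-1,1,1,1,1]}' 50
python3 -m creep '{"travel":[[-0.01,-0.0003,0.001],[-0.02,-0.0007,0],[-0.022,-0.0007,0],[-0.022,-0.0007,0],[-0.022,-0.0007,0],[-0.022,-0.0007,0],[-0.022,-0.0007,0],[-0.02,-0.0007,0],[-0.015,-0.0005,0],[-0.005,-0.0002,0]],"delta_rot":[[0,0,0],[0,0,0],[0,0,0],[0,0,0],[0,0,0],[0,0,0],[0,0,0],[0,0,0],[0,0,0],[0,0,0]],"grip":[1,1,1,1,1,1,1,1,1,1]}';python3 -c "
from h import *
st()"
python3 -m creep '{"travel":[[-0.001,0,0],[-0.001,0,0],[-0.001,0,0],[-0.001,0,0],[-0.001,0,0],[0,0,0],[0,0,0],[0,0,0],[0,0,0],[0,0,0]],"delta_rot":[[0,0,0],[0,0,0],[0,0,0],[0,0,0],[0,0,0],[0,0,0],[0,0,0],[0,0,0],[0,0,0],[0,0,0]],"grip":[1,1,1,1,1,1,1,1,1,1]}';python3 -c "
from h import *
st()"
```

```text
clock: 60.05
tool_pos: [0.6108, -0.2576, 0.1062]
tool_rot: [-0.0, 0.718, -0.696, 0.001]
wrist_force: [-1.7, 1.7, 15.3]
width: 0.0132
clock: 61.3
tool_pos: [0.4292, -0.2632, 0.1062]
tool_rot: [-0.0, 0.718, -0.696, -0.0]
wrist_force: [2.9, 0.2, -5.9]
width: 0.0131
t 61.3 pos [ 0.4292 -0.2632  0.1062] yaw_y -178.17 z [-0.     0.001 -1.   ] F [ 2.9  0.2 -5.9] M [-0.02 -0.51 -0.04] w 0.0131 J6 -123.4
clock: 62.55
tool_pos: [0.4281, -0.2633, 0.1063]
tool_rot: [-0.002, 0.719, -0.695, 0.001]
wrist_force: [12.8, 1.1, -12.2]
width: 0.0129
t 62.55 pos [ 0.4281 -0.2633  0.1063] yaw_y -178.08 z [ 0.005  0.001 -1.   ] F [ 12.8   1.1 -12.2] M [ 0.08 -2.22 -0.14] w 0.0129 J6 -123.6
```

The cover is at its stop: 12.8 N, and it stopped moving. I'll release, retreat clear and check.

```bash
python3 -m creep '{"travel":[[0,0,0],[0,0,0],[0,0,0],[0,0,0],[0,0,0.03],[0,0,0.04],[0,0,0.04],[0,0,0.04],[0,0,0],[0,0,0]],"delta_rot":[[0,0,0],[0,0,0],[0,0,0],[0,0,0],[0,0,0],[0,0,0],[0,0,0],[0,0,0],[0,0,0],[0,0,0]],"grip":[-1,-1,-1,-1,-1,-1,-1,-1,-1,-1]}'
python3 bx.py
python3 - <<'E'
from h import *
a=shot('scene');b=shot('side')
for W in(a,b):
    P=pts([cloud(W)],(.535,.243),.05,.22,.25);print('capbar',rect(P),P[:,2].max())
cv2.imwrite('pics/f13.png',np.hstack([cv2.resize(b['pixels'][130:340,120:400,::-1],(400,300)),cv2.resize(a['pixels'][130:380,80:413,::-1],(400,300))]))
E
```

```text
clock: 63.8
tool_pos: [0.4251, -0.2634, 0.2559]
tool_rot: [0.0, 0.718, -0.696, -0.0]
wrist_force: [-0.4, -0.1, 0.4]
width: 0.0856
t 63.8 pos [ 0.4251 -0.2634  0.2559] yaw_y -178.15 z [-0.  0. -1.] F [-0.4 -0.1  0.4] M [ 0.02 -0.03 -0.06] w 0.0856 J6 -123.6
bar (array([ 427.4, -262.3]), array([13.8, 69.3]), 2.0) 0.12724860076667152 1373
cover (array([ 489.9, -178.5]), array([397.4, 230.5]), 81.0) 44475
rim [ 0.37370451 -0.36387349  0.08484536] [ 0.59001231 -0.15847413  0.09349777] 658
front rim [-0.031617   0.3771079] 0.3737045082889705 0.39017322285452366
side [ 0.38242683 -0.18362181  0.08981805] 0.005188217433525896 36
side [ 0.44650691 -0.35481434  0.08982399] -0.09925043892780092 271
capbar (array([536.5, 242.3]), array([59.7, 21.8]), 49.3) 0.23820832080928545
capbar (array([534.8, 244.3]), array([59.5, 20. ]), 45.6) 0.23805936325480426
```

View pics/f13.png

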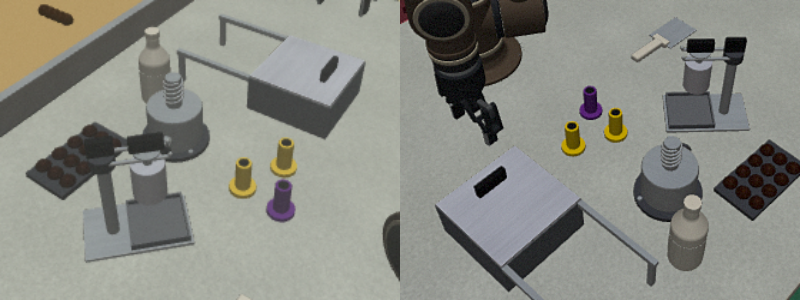

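The final view shows the cover shut flush, the cap hanging over the tray and the bystanders in place. I'll hand the job in.

```bash
python3 -c "
from rig import bot
print(bot.job_done())"
```

```text
the job is handed in; nothing more can be done
None
```

The job is done and handed in at about 64 s on the robot's clock. No verdict came back.

- **Swivel hook:** I turned it about 71.5° clockwise. The last wrist-camera reading put it within about 0.5° of square over the drip tray.
- **Cap:** It was unscrewed about two turns in four strokes, held as it came free, and hung in the fork by its stem. The cap centre measured 75.5 mm from the post against 76 mm nominal. It was still hanging in the final pictures.
- **Parts box:** The cover started about 24 mm open. I slid it fully open, put the two steel nozzles in (both standing), and pushed it shut. It met its stop at about 13 N, and the bar ended 25 mm from where it started, which agrees with fully shut.
- **Nozzles:** No other steel nozzle was seen on the bench, and neither of the two appeared to have been knocked aside.
- **Left alone:** I did not touch the yellow and purple look-alikes, the spray bottle, the mould or the scraper.

**Disagreement in the checks:** The scene and side cameras differed by 2 to 5 mm on positions, so I took the near wrist-camera readings. On the last look, the fit of the cover's outline had picked up other points, so I judged it shut from the bar position, the stop force and the picture.

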